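Swap circuit boards in a charger test jig and hold the new one on its probes

TASK

The board in the test jig has passed: lift it off its pins, draw it out from under the clear guard and lay it gently and flat in the green tray, terminal blocks at the white-striped end. Then take the next board from the blue tray, slide its terminal end in under the guard until its holes drop over the two locating pins, press it fully down on the sprung plate, and finish still holding it pressed down for the test. Leave everything else on the bench alone.

Things in the scene. Friction and masses are not known exactly. Their poses are not given: they have to be found in the camera images.
- passed_grip (a point): Passed board's finned heat sink in the middle of the board (28 mm wide across the board's y: grip that; 44 mm long along x; 40 mm tall above the board). This point is in its middle, 28 mm above the board's top face, 30.4 mm above its underside, 12 mm below the sink's top. x: to the board's green terminal end; z: up from the parts side. Starts in the jig.
- passed: Passed board: green, 120 x 84 x 2.4 mm, about 0.24 kg, small green dot sticker; starts in the jig. Bare for 28 mm on both sides of the heat sink but for parts under 10 mm tall. Green terminal blocks (10 mm tall) at its +x end, blue relays (15 mm) at -x. Holes as in the next board. Origin: centre of its underside.
- passed_terminals (a point): Point between the green terminal blocks of the passed board: 52 mm from the board's centre towards its +x end, 5 mm above its top face.
- next_grip (a point): Next board's finned heat sink in the middle of the board (28 mm wide across the board's y: grip that; 44 mm long along x; 40 mm tall above the board). This point is in its middle, 28 mm above the board's top face, 30.4 mm above its underside, 12 mm below the sink's top. x: to the board's green terminal end; z: up from the parts side. Starts in the blue tray.
- next: Next board, the same kind, no sticker; starts in the blue tray, terminals at the stripe. Origin: centre of its underside. Round 9 mm hole 44 mm from the centre towards +x (terminal end), for the jig's rear pin; slot 15 mm (x) by 9 mm, 50 mm from the centre towards -x, for the front pin. Centre of mass near the middle.
- jig: Test jig, fixed: grey housing 190 (x) x 160 (y) x 54 mm, tan sprung plate 130 x 100 mm on top, lamps on its front (-x), clear guard over its rear (+x). Origin: centre of its underside, on the bench; z up. The plate at rest has its top 66 mm above the bench, 6 mm less when fully pressed; its centre is at x = -12 mm, y = 0.
- seat (a point): On the jig: where a board's heat sink point lies when the board has dropped over both pins onto the plate at rest, 96.4 mm above the bench; x and z as the jig's, the board's x the same way. A board still riding on top of the pins is 7 mm higher; fully pressed, 6 mm lower.
- rear_pin (a point): Tip of the jig's rear locating pin, under the guard, for the round hole: fixed steel, 7 mm thick, tapered over its top 4 mm, 7 mm above the plate at rest (73 mm above the bench). 44 mm from the seat towards the jig's +x. 1 mm play all round.
- front_pin (a point): Tip of the jig's front locating pin, for the slot: as the rear pin, 50 mm from the seat towards the jig's -x. 1 mm play across the slot.
- guard_edge (a point): Middle of the lower front edge (yellow) of the guard's roof, 95 mm above the bench, 36 mm from the seat towards +x. Roof 3 mm thick, reaching 40 mm back, side walls 121 mm apart. It overhangs the last 24 mm of a seated board, so boards go in and out level along x, underside 73 to 82 mm above the bench: over the pins, terminals under the roof.
- float_plate (a joint): The jig's sprung plate: 0 at rest, grows as the plate is pressed down, 0.006 m at its stop. Springs: starts to move at about 4 N, about 11.5 N at the stop, springs back when let go.
- tray_passed: Green tray, fixed, 138 x 102 x 10 mm, with one pocket 130 x 94 mm, floor 4 mm above the bench. White stripe on the flange: its +x end, where the board's green terminal blocks go. Origin: centre of its underside, on the bench; z up. A board lying in it has its heat sink point 34.4 mm above this origin. Empty at the start; for the passed board.
- tray_todo: Blue tray, fixed, 138 x 102 x 10 mm, with one pocket 130 x 94 mm, floor 4 mm above the bench. White stripe on the flange: its +x end, where the board's green terminal blocks go. Origin: centre of its underside, on the bench; z up. A board lying in it has its heat sink point 34.4 mm above this origin. Holds the next board at the start.
- screwdriver: Bystander: red-handled screwdriver, about 190 mm long and 26 mm thick, lying between two of the stations, roughly along world x. Origin on its underside.
- spanner: Bystander: steel combination spanner lying flat between two of the stations, roughly along world x, about 10 mm high. Origin on its underside.
- multimeter: Bystander: red and black hand multimeter, 150 x 74 x 44 mm, lying at the far left. Origin on its underside.
- spray_can: Bystander: blue and yellow spray can, 52 mm across, 170 mm tall, standing at the right. Origin on its underside.
- tape_roll: Bystander: roll of tape, 90 mm across, 24 mm high, lying near the robot on the left. Origin on its underside.
- screw_jar: Bystander: small clear screw jar with a white lid, 56 mm across, 55 mm tall, near the robot on the right. Origin on its underside.
Not all that is in view belongs to the job. What is shaped like the passed but purple is not meant. Leave any pink look-alike of the next alone.

How it is judged:
By the outcome, as a careful person would: the job done as asked, in the order asked, and still so for the second after the job is handed in, while the arm keeps its last pose, push and grip.
It also fails if it takes over 61 s, if anything falls off the work surface, if the arm or the gripper's body presses on something with over 40 N, if the wrist force passes 120 N, or if a joint passes its speed limit or range.

ROBOT

A 6-joint arm with a two-finger parallel gripper is mounted at the origin on the work surface. World frame = base frame: x ahead of the robot, y to its left, z up, the work surface at z = 0. Lengths are in m, angles in rad, forces in N, time in s.
With the tool pointing down it reaches from about 0.35 to 0.775 m from the base axis. Payload 5.5 kg.
Tool frame: the origin (TCP) lies midway between the tips of the shut fingers; the grasp point (between the pads) lies 19 mm behind it; z points along the fingers, y is the direction in which the jaws open and shut (so a half turn about z gives the same grasp; the last joint's range is limited). The gripper opens to 85 mm and grips with 20 to 120 N. Pads are 22 mm wide; open, the fingers measure 114 mm over their backs; the gripper's body (76 mm by 85 mm) begins 54 mm behind the grasp point. The pads swing forward as they close: fully open they stand 13 mm farther back than shut.
Start: joints at [1.051, 0.313, 0.046, 1.304, 0, 1.431], TCP at [0.213, 0.534, 0.207] pointing down, gripper open.
Joint ranges: [-2.76, 2.76], [-0.86, 1.69], [-1.03, 1.26], [-2.2, 2.34], [-1.47, 1.5], [-3.14, 3.14]. Speed limits (rad/s): [2.57, 2.57, 3.14, 3.14, 3.14, 3.14].

INTERFACE

Orientations are given as a unit quaternion [w, x, y, z].
In Python, from workcell import env gives the robot as it stands.
- The arm moves only by the shell command python3 -m pendant 'ROWS' [FORCE]. ROWS is JSON, a list of rows, each a list of 3 entries, a list of its own where there are three numbers: the shift along the tool's x, y, z each as a share of 20 mm, from -1 to 1, then the turn about the tool's z as a share of 6 degrees, from -1 to 1, then the closure, from -1 (fully open) to 1 (shut). In form: [[[tx, ty, tz], turn, claw], ...]. A call has 1 to 12 rows; each row shifts and turns the commanded pose from where the row before left it, along the tool's axes as they then stand; what a row does not reach is not made up. A row lasts 1/8 s, in which the tool goes at most 62.5 mm and 10.7 degrees, less where a joint would pass 70% of its speed; a pose out of reach is approached as far as the arm can. A call with a number of a shift or a turn outside -1 to 1 is refused whole. A call with a gripper value outside its range is refused whole. The fingers move at their own pace and stop on an object; FORCE is the grip in N (left out, the last holds). Time passes only in rows, so rows that do not move let the fingers close. It gives the time, the measured TCP pose, the force and the opening at its end, in the units of the state.
- env.get_state(): the state, without advancing time (a new reading comes with each control period).
- env.read_camera(name): name is "side" or "top"; returns a dict with "color" (384x512x3 uint8, blue, green, red), "mtx" (3x3 intrinsics, pixels), "view" (4x4, takes a point from world to camera coordinates). Camera axes: x right, y down, z forward; pixel columns grow to the right and rows downward; lengths in m; the calibration is good to about 2 mm. A picture is of the moment at which its call begins. There is no depth.
- env.hand_in(): hands the job in, once; it reports no verdict.
Trained networks look in the newest picture that a camera, given by its name, has taken for a name from the list of things; names that differ only in an ending like _2 or _b are one class to them, and where a whole thing is asked for, a point or a joint stands for the part that bears it (a point fixed in the world has none). Each returns a list of dicts, best first, with "p" (0 to 1); they miss things now and then, are a little off and sometimes report something else, mostly with a low value. They report only what shows in the picture. A call takes as long as a camera call. They do not tell look-alikes from the thing itself.
- env.boxes_of(camera, thing): "location" ([column, row] in pixels, amid what is visible of it).
- env.cut_out(camera, thing): "region" (384x512 bool, what is visible of it) and "location" ([column, row] in pixels, amid what is visible of it).
The state is a dict: "clock": time; "joint_pos": joint angles; "qvel": joint speeds; "tau": joint torques, N m; "tcp_pos": TCP position; "orientation": TCP orientation; "wrist_force": force on the tool from outside, world axes, zero at the start; "ft_torque": the same for the moment, N m; "finger_gap": finger opening in m.
Only numpy, scipy, OpenCV 4.12 (cv2) and the standard library are available. Lean on these libraries where they do the work, as an engineer would, in place of code of your own. Each camera call takes 0.05 s, during which the arm holds its last target.

## Working session

There is one attempt and no reset: what is moved stays moved. The work goes in short steps, Python scripts to look and compute and a shell command to move; the robot and the scene stay as the last step left them, time stands still between calls to the robot, and variables do not carry over. Pictures are saved under pics/ and viewed, and the job is handed in when it is done.

```bash
ls; mkdir -p pics
python3 - <<'E'
from workcell import env
import cv2
s=env.get_state()
for k in s: print(k,s[k])
for c in("top","side"):
    r=env.read_camera(c); cv2.imwrite(f"pics/{c}0.png",r["color"]); print(c,r["mtx"],r["view"])
    for t in ["passed","next","passed_grip","next_grip","jig","guard_edge","tray_passed","tray_todo","rear_pin","front_pin","passed_terminals"]:
        try: print(t,[(round(d["p"],2),[round(float(v),1) for v in d["location"]]) for d in env.boxes_of(c,t)][:5])
        except Exception as e: print(t,e)
print(env.get_state()["clock"])
E
```

```text
pics
clock 0.0
joint_pos [1.05141575e+00 3.14018488e-01 4.49851019e-02 1.30357561e+00
 2.84532968e-05 1.43120551e+00]
qvel [ 0.00077914  0.00078723 -0.00057715 -0.0014879   0.00076972 -0.00047432]
tau [ 6.40950439e-04 -4.80617523e+01  2.98538697e+01  1.90390495e-02
 -1.39972462e-04 -1.29072262e-06]
tcp_pos [0.21289147 0.53355503 0.20570111]
orientation [-3.06711021e-04  1.88755601e-01  9.82023677e-01 -8.52976532e-04]
wrist_force [ 0.16537305 -0.98149854  0.10513953]
ft_torque [ 0.01265244  0.06390929 -0.00986664]
finger_gap 0.08548573087503396
top [[419.67583949   0.         254.6177675 ]
 [  0.         419.67583949 190.85719028]
 [  0.           0.           1.        ]] [[ 0.02568754 -0.99955264 -0.0153188   0.00769021]
 [-0.98232428 -0.02239663 -0.18584239  0.45598239]
 [ 0.18541617  0.01982186 -0.98246015  1.49062036]
 [ 0.          0.          0.          1.        ]]
passed [(0.84, [237.4, 223.6]), (0.78, [175.1, 162.2])]
next [(0.74, [392.0, 209.2]), (0.69, [343.4, 173.3]), (0.3, [342.4, 242.2])]
passed_grip [(0.79, [234.2, 226.1]), (0.65, [176.0, 160.7])]
next_grip [(0.87, [3
[... 665 characters left out ...]
     0.          1.        ]]
passed [(0.82, [250.9, 133.4]), (0.61, [219.8, 202.4])]
next [(0.72, [324.8, 344.8]), (0.64, [329.7, 269.2])]
passed_grip [(0.8, [214.7, 203.5]), (0.57, [249.4, 132.1])]
next_grip [(0.76, [329.0, 272.1]), (0.67, [324.0, 342.4]), (0.32, [259.5, 139.7])]
jig [(0.92, [258.8, 142.6])]
guard_edge [(0.62, [262.9, 140.8])]
tray_passed [(0.69, [283.0, 200.7]), (0.69, [253.3, 131.5])]
tray_todo [(0.73, [308.9, 271.0]), (0.39, [253.7, 130.0]), (0.2, [266.7, 168.4])]
rear_pin [(0.95, [256.1, 142.7]), (0.61, [327.1, 284.9])]
front_pin [(0.72, [259.4, 141.4]), (0.3, [252.1, 300.6]), (0.29, [270.2, 172.0])]
passed_terminals [(0.71, [251.5, 133.6]), (0.56, [217.8, 198.6])]
1.2
```

View pics/top0.png

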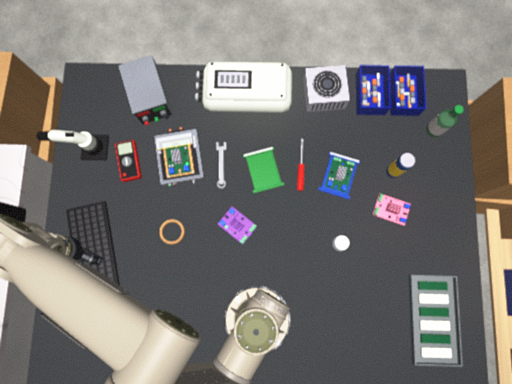

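View pics/side0.png

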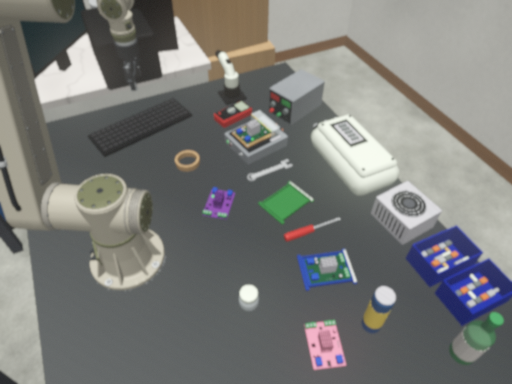

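Run:
```python
import cv2
a=cv2.imread('pics/top0.png');b=cv2.imread('pics/side0.png')
cv2.imwrite('pics/t_jig.png',cv2.resize(a[95:225,110:290],None,fx=4.4,fy=4.4,interpolation=2))
cv2.imwrite('pics/t_todo.png',cv2.resize(a[125:270,270:450],None,fx=4.1,fy=4.1,interpolation=2))
cv2.imwrite('pics/s_jig.png',cv2.resize(b[70:230,170:350],None,fx=3.7,fy=3.7,interpolation=2))
```

```text
(no output)
```

View pics/t_jig.png

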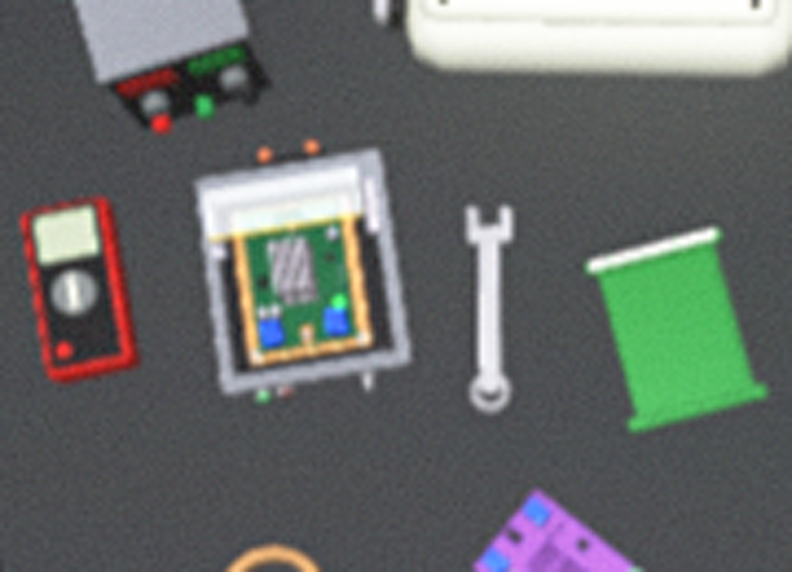

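View pics/t_todo.png

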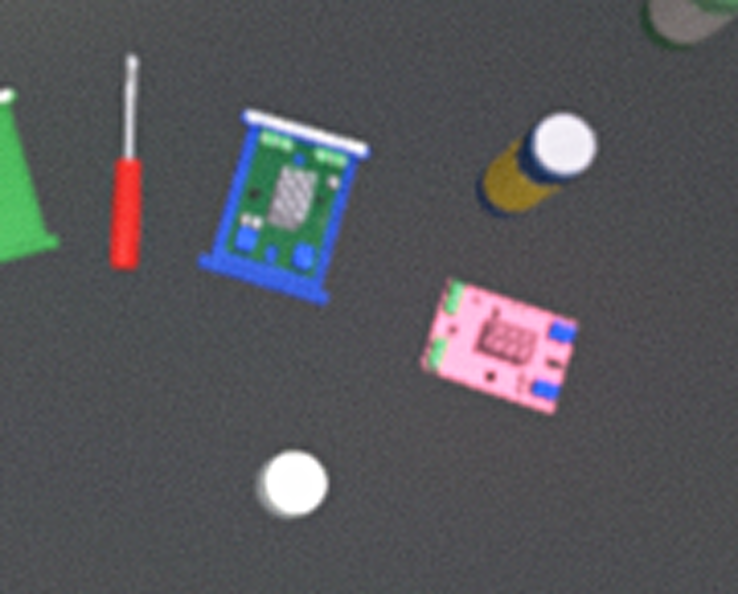

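View pics/s_jig.png

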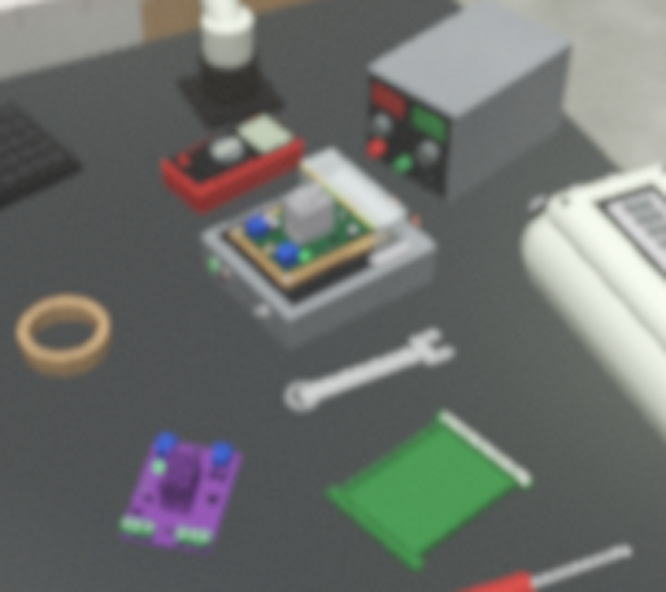

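Run:
```python
from workcell import env
import numpy as np, pickle, cv2
out={}
for c in("top","side"):
    fr=[env.read_camera(c)["color"].astype(float) for _ in range(4)]
    r=env.read_camera(c); out[c]=dict(mtx=r["mtx"],view=r["view"],img=np.mean(fr+[r["color"]],0))
    im=r["color"].copy()
    for t in ["passed","next","jig","tray_passed","tray_todo"]:
        L=env.cut_out(c,t); out[c][t]=L
        print(c,t,[(round(d["p"],2),int(d["region"].sum()),np.round(d["location"],1).tolist()) for d in L])
        for d in L[:2]:
            cs,_=cv2.findContours(d["region"].astype(np.uint8),0,1); cv2.drawContours(im,cs,-1,(0,255,255) if t in("jig","tray_todo","tray_passed") else (255,0,255),1)
    cv2.imwrite(f"pics/m_{c}.png",cv2.resize(im[90:300,110:430],None,fx=2.5,fy=2.5,interpolation=0))
pickle.dump(out,open("m.pkl","wb"))
```

```text
top passed [(0.89, 757, [238.5, 222.2]), (0.55, 597, [175.0, 160.3])]
top next [(0.84, 755, [393.5, 207.0]), (0.76, 681, [341.7, 172.9]), (0.6, 415, [397.3, 164.3])]
top jig [(0.9, 1774, [186.3, 155.2])]
top tray_passed [(0.62, 1163, [263.1, 167.8])]
top tray_todo [(0.87, 490, [337.4, 184.2]), (0.6, 168, [300.3, 175.9])]
side passed [(0.87, 506, [251.9, 134.1]), (0.58, 701, [216.1, 206.8])]
side next [(0.92, 1390, [326.7, 345.7]), (0.7, 1009, [327.3, 272.3]), (0.17, 297, [301.2, 229.7])]
side jig [(0.91, 1537, [257.7, 143.7])]
side tray_passed [(0.94, 1154, [284.6, 201.4]), (0.65, 276, [185.5, 155.2])]
side tray_todo [(0.62, 432, [250.4, 297.9]), (0.59, 511, [307.1, 274.6]), (0.22, 475, [251.2, 131.8])]
```

View pics/m_top.png

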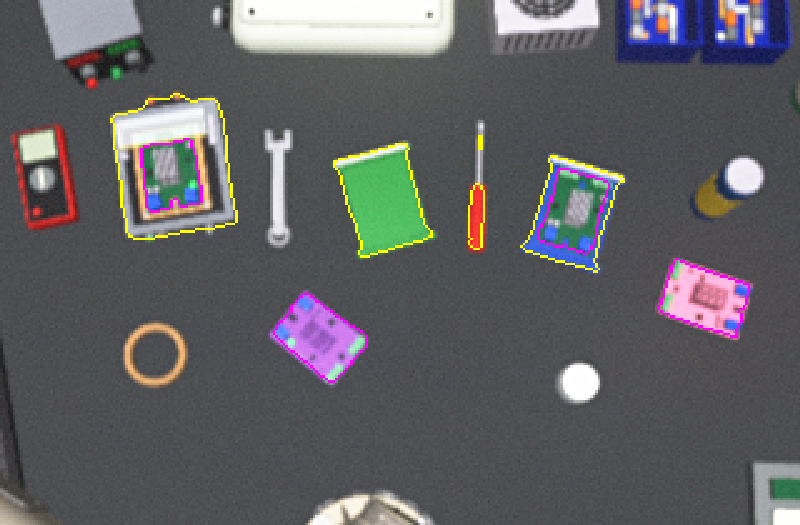

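View pics/m_side.png

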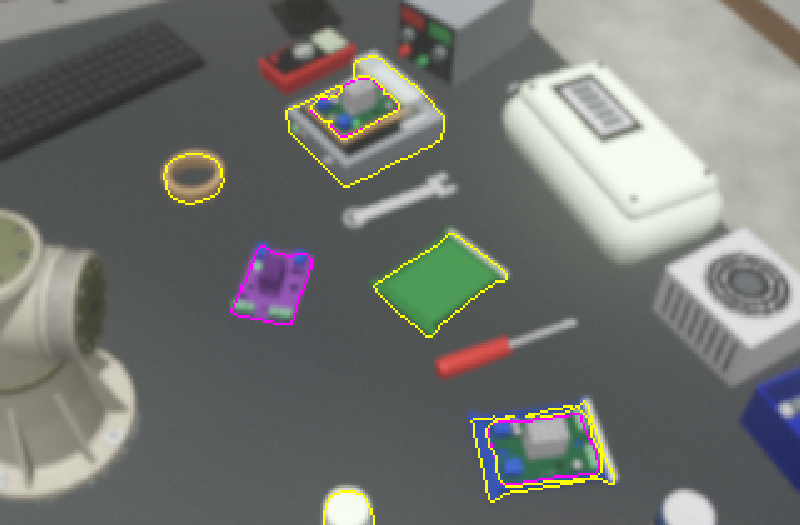

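```bash
cat > h.py <<'E'
import numpy as np, cv2, pickle
from scipy.optimize import minimize
S=8
def box(x0,x1,y0,y1,z0,z1): return np.array([[x,y,z] for x in(x0,x1) for y in(y0,y1) for z in(z0,z1)],float)/1000
def T(p,P):
    c,s=np.cos(p[2]),np.sin(p[2]); return np.c_[p[0]+c*P[:,0]-s*P[:,1],p[1]+s*P[:,0]+c*P[:,1],P[:,2]]
def proj(cam,P):
    q=cam["view"][:3,:3]@P.T+cam["view"][:3,3:4]; u=cam["mtx"]@q; return (u[:2]/u[2]).T
def ray(cam,px,z):
    d=cam["view"][:3,:3].T@np.linalg.inv(cam["mtx"])@np.array([px[0],px[1],1.]); o=-cam["view"][:3,:3].T@cam["view"][:3,3]
    return o+d*(z-o[2])/d[2]
def render(cam,p,boxes):
    m=np.zeros((384*S//2,512*S//2),np.uint8)
    for b in boxes:
        u=(proj(cam,T(p,b))+.5)*S/2-.5
        cv2.fillConvexPoly(m,cv2.convexHull(np.round(u*16).astype(np.int32)),255,shift=4)
    return cv2.resize(m,(512,384),interpolation=cv2.INTER_AREA)/255.
def loss(p,cams,masks,boxes):
    return sum(np.abs(render(c,p,boxes)-m).sum()/m.sum() for c,m in zip(cams,masks))
def fit(p0,cams,masks,boxes):
    best=None
    for d in (1,-1):
        q=minimize(loss,p0,args=(cams,masks,boxes),method="Nelder-Mead",options=dict(initial_simplex=np.array(p0)+d*np.array([[0,0,0],[.01,0,0],[0,.01,0],[0,0,.12]]),xatol=1e-5,fatol=1e-5))
        if best is None or q.fun<best.fun: best=q
    return best
E
cat > f.py <<'E'
from h import *
o=pickle.load(open("m.pkl","rb")); ct,cs=o["top"],o["side"]
def pick(c,t,loc): return min(o[c][t],key=lambda d:np.hypot(*(np.array(d["location"])-loc)))["region"].astype(float)
def board(z): return [box(-60,60,-42,42,z,z+2.4),box(-22,22,-14,14,z+2.4,z+42.4)]
jig=[box(-95,95,-80,80,0,54),box(24,64,-63,63,54,98),box(-77,53,-50,50,60,66),]+[board(66)[1]]
tray=[box(-69,69,-51,51,0,10)]
J=dict(jig=(jig,"jig",(187,156),(258,143),65),nxt=(board(4),"next",(341,173),(327,272),5),pas=(board(66),"passed",(175,160),(251,134),70),tp=(tray,"tray_passed",(263,168),(284,201),10),tt=(tray,"tray_todo",(337,180),(307,274),10))
res={}
for k,(b,t,lt,ls,z) in J.items():
    mt,ms=pick("top",t,lt),pick("side",t,ls)
    if k=="tt":
        mt=np.maximum(mt,pick("top","next",(341,173))); ms=np.maximum(ms,pick("side","next",(327,272)));b=b+[board(4)[1]]
    c0=ray(ct,lt,z/1000); r=[]
    for cams,ms_ in (((ct,),(mt,)),((cs,),(ms,)),((ct,cs),(mt,ms))):
        q=fit([c0[0],c0[1],{"jig":.1,"pas":.1,"nxt":-.25,"tt":-.25,"tp":.2}[k]],cams,ms_,b); r.append(q.x); print(k,np.round(q.x*[1000,1000,57.3],1),round(q.fun,3))
    res[k]=r[2]
pickle.dump(res,open("res.pkl","wb"))
for c,cam in(("top",ct),("side",cs)):
    im=cv2.resize(cam["img"].clip(0,255).astype(np.uint8),None,fx=5,fy=5,interpolation=cv2.INTER_CUBIC)
    for k,b in (("jig",jig[:3]),("nxt",board(4)),("pas",board(66)),("tp",tray),("tt",tray)):
        for bb in b:
            h=cv2.convexHull(((proj(cam,T(res[k],bb))+.5)*5-.5).astype(np.float32)).round().astype(int); cv2.polylines(im,[h],True,(0,255,255),1)
    w=(slice(520,1060),slice(640,1440)) if c=="top" else (slice(500,1050),slice(1100,1900)); cv2.imwrite(f"pics/o_{c}.png",im[w])
    w=(slice(700,1050),slice(1450,2050)) if c=="top" else (slice(1200,1500),slice(1450,1850)); cv2.imwrite(f"pics/o2_{c}.png",im[w])
E
python3 f.py
```

```text
jig [582.8 305.8  11.1] 0.404
jig [582.  306.1  11.8] 0.369
jig [582.2 306.4  10.9] 0.776
nxt [ 535.6 -296.6  -16.3] 0.069
nxt [ 532.7 -297.   -17.1] 0.045
nxt [ 533.8 -296.7  -16.6] 0.13
pas [564.9 302.6  10.6] 0.255
pas [565.4 303.7  14. ] 0.091
pas [565.1 302.8  11.7] 0.349
tp [543.   -9.3  17.9] 0.144
tp [538.8 -13.2  16.5] 0.129
tp [541.6 -11.5  16.3] 0.281
tt [ 530.3 -293.6  -17.2] 0.146
tt [ 525.  -294.8  -15.2] 0.148
tt [ 526.  -293.7  -16.4] 0.309
```

```bash
sed -i 's/    if k=="tt":/    if k=="jig":\n        mt=cv2.morphologyEx(mt,cv2.MORPH_CLOSE,np.ones((25,25)));ms=cv2.morphologyEx(ms,cv2.MORPH_CLOSE,np.ones((25,25)))\n        fl=lambda m:cv2.fillPoly(np.zeros(m.shape,np.uint8),cv2.findContours(m.astype(np.uint8),0,1)[0],1).astype(float)\n        mt,ms=fl(pick("top",t,lt)),fl(np.maximum(pick("side",t,ls),pick("side","passed",(251,134))))\n    if k=="tt":/' f.py; python3 f.py
```

```text
jig [582.8 305.9  11.1] 0.047
jig [581.7 307.7  11.4] 0.055
jig [582.2 306.3  10.9] 0.105
nxt [ 535.6 -296.6  -16.3] 0.069
nxt [ 532.7 -297.   -17.1] 0.045
nxt [ 533.8 -296.7  -16.6] 0.13
pas [564.9 302.6  10.6] 0.255
pas [565.4 303.7  14. ] 0.091
pas [565.1 302.8  11.7] 0.349
tp [543.   -9.3  17.9] 0.144
tp [538.8 -13.2  16.5] 0.129
tp [541.6 -11.5  16.3] 0.281
tt [ 530.3 -293.6  -17.2] 0.146
tt [ 525.  -294.8  -15.2] 0.148
tt [ 526.  -293.7  -16.4] 0.309
```

View pics/o_top.png

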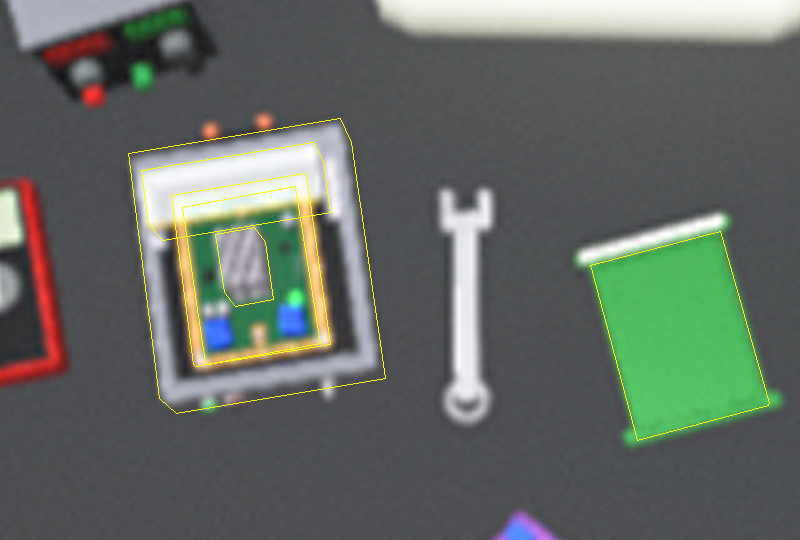

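View pics/o_side.png

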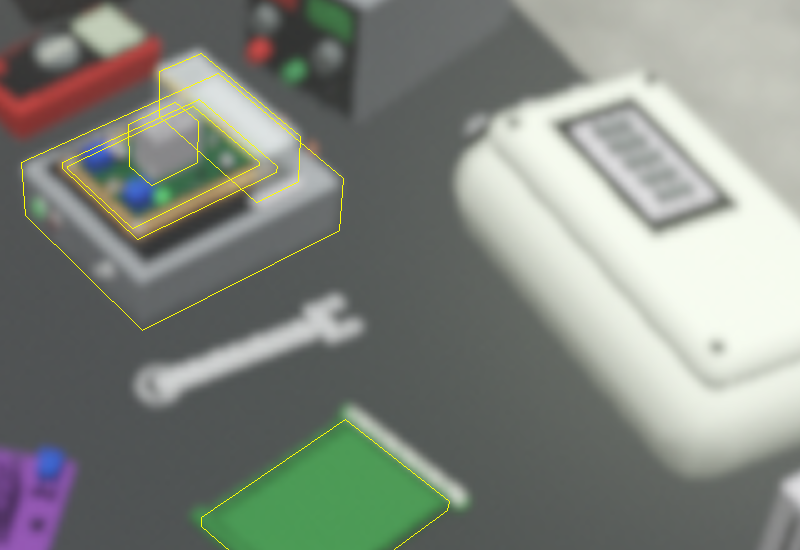

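View pics/o2_top.png

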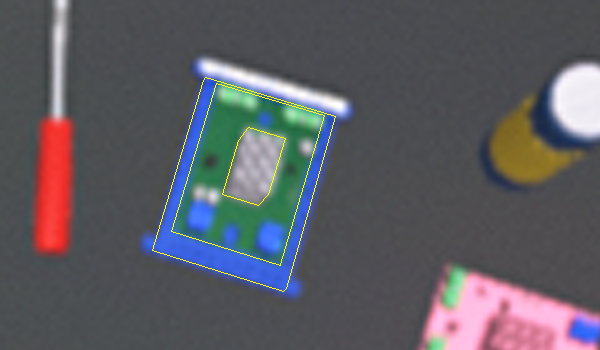

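View pics/o2_side.png

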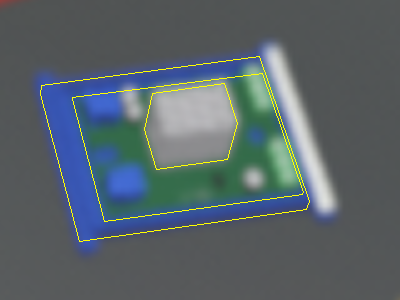

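```bash
cat > d.py <<'E'
# usage: d.py x y z yaw(board deg)  -> delta in tool units from the measured pose
import sys,numpy as np
from workcell import env
from scipy.spatial.transform import Rotation as R
s=env.get_state(); q=s["orientation"]; r=R.from_quat([q[1],q[2],q[3],q[0]]); M=r.as_matrix()
yaw=np.degrees(np.arctan2(M[1,1],M[0,1]))-90
print("t %.2f"%s["clock"],"tcp",np.round(s["tcp_pos"]*1000,1),"yaw %.2f"%yaw,"tilt",np.round(M[:,2],4),"F",np.round(s["wrist_force"],1),"M",np.round(s["ft_torque"],2),"gap %.1f"%(s["finger_gap"]*1000))
if len(sys.argv)>4:
    x,y,z,w=map(float,sys.argv[1:5]); d=np.array([x,y,z])-s["tcp_pos"]*1000
    n=np.radians(w); T=np.array([[-np.cos(n),-np.sin(n),0],[-np.sin(n),np.cos(n),0],[0,0,-1]]).T
    print("now axes",np.round(M.T@d/20,3),"target axes",np.round(T.T@d/20,3) if False else np.round(np.array([-np.cos(n)*d[0]-np.sin(n)*d[1],-np.sin(n)*d[0]+np.cos(n)*d[1],-d[2]])/20,3),"turn",round(-(w-yaw)/6,3))
E
python3 d.py 570.4 304 200 11
python3 -m pendant '[[[0,0,0],-0.9,-1],[[0,0,0],-0.9,-1],[[0,0,0],-0.9,-1],[[0,0,0],-0.9,-1],[[0,0,0],-0.9,-1],[[0,0,0],-0.9,-1],[[0,0,0],0,-1]]' 60
python3 d.py 570.4 304 200 11
```

```text
t 2.20 tcp [213.2 534.1 206.6] yaw -21.76 tilt [ 1.e-04  1.e-04 -1.e+00] F [-0.2  0.1  0.6] M [ 0.03 -0.05 -0.05] gap 85.7
now axes [-20.851  -4.063   0.331] target axes [-15.337 -14.7     0.331] turn -5.46
clock: 3.08
tcp_pos: [0.2132, 0.5341, 0.2066]
orientation: [0.0, -0.092, 0.996, 0.0]
wrist_force: [0.7, 0.8, 0.3]
finger_gap: 0.0851
t 3.08 tcp [213.2 534.1 206.6] yaw 10.58 tilt [ 1.e-04  1.e-04 -1.e+00] F [0.7 0.8 0.3] M [-0.01  0.03  0.03] gap 85.1
now axes [-15.444 -14.587   0.332] target axes [-15.337 -14.7     0.332] turn -0.07
```

```bash
python3 -m pendant '[[[-1,-0.95,0],-0.07,-1],[[-1,-0.95,0],0,-1],[[-1,-0.95,0],0,-1],[[-1,-0.95,0],0,-1],[[-1,-0.95,0],0,-1],[[-1,-0.95,0],0,-1],[[-1,-0.95,0],0,-1],[[-1,-0.95,0],0,-1],[[-1,-0.95,0],0,-1],[[-1,-0.95,0],0,-1],[[-1,-0.95,0],0,-1],[[-1,-0.95,0],0,-1]]'
python3 d.py 570.4 304 200 11
```

```text
clock: 4.58
tcp_pos: [0.4931, 0.3556, 0.2066]
orientation: [0.0, -0.095, 0.995, 0.0]
wrist_force: [-0.3, 1.1, 0.1]
finger_gap: 0.0852
t 4.58 tcp [493.1 355.6 206.6] yaw 10.94 tilt [ 1.e-04  1.e-04 -1.e+00] F [-0.3  1.1  0.1] M [ 0.04  0.06 -0.03] gap 85.2
now axes [-3.304 -3.267  0.331] target axes [-3.301 -3.271  0.331] turn -0.01
```

```bash
python3 -m pendant '[[[-0.83,-0.82,0.3],0,-1],[[-0.83,-0.82,0.6],0,-1],[[-0.83,-0.82,0.6],0,-1],[[-0.81,-0.81,0.7],0,-1],[[0,0,0.7],0,-1],[[0,0,0],0,-1]]'
python3 d.py 570.4 304 80 11
cat > v.py <<'E'
import sys,cv2
from workcell import env
# v.py tag cam x0 x1 y0 y1 scale
n,c,x0,x1,y0,y1=sys.argv[1],sys.argv[2],*map(int,sys.argv[3:7])
im=env.read_camera(c)["color"][y0:y1,x0:x1]; k=min(800/(x1-x0),600/(y1-y0))
cv2.imwrite(f"pics/{n}.png",cv2.resize(im,None,fx=k,fy=k,interpolation=2))
E
python3 v.py a_side side 200 320 80 170; python3 v.py a_top top 120 240 100 190
```

```text
clock: 5.32
tcp_pos: [0.5684, 0.3042, 0.1465]
orientation: [-0.002, -0.096, 0.995, -0.0]
wrist_force: [-0.1, 0.2, 0.3]
finger_gap: 0.0852
t 5.33 tcp [568.4 304.2 146.5] yaw 11.05 tilt [-0.0037 -0.001  -1.    ] F [-0.1  0.2  0.3] M [-0.   -0.01  0.03] gap 85.2
now axes [-0.111 -0.026  3.323] target axes [-0.098 -0.027  3.323] turn 0.008
```

View pics/a_side.png

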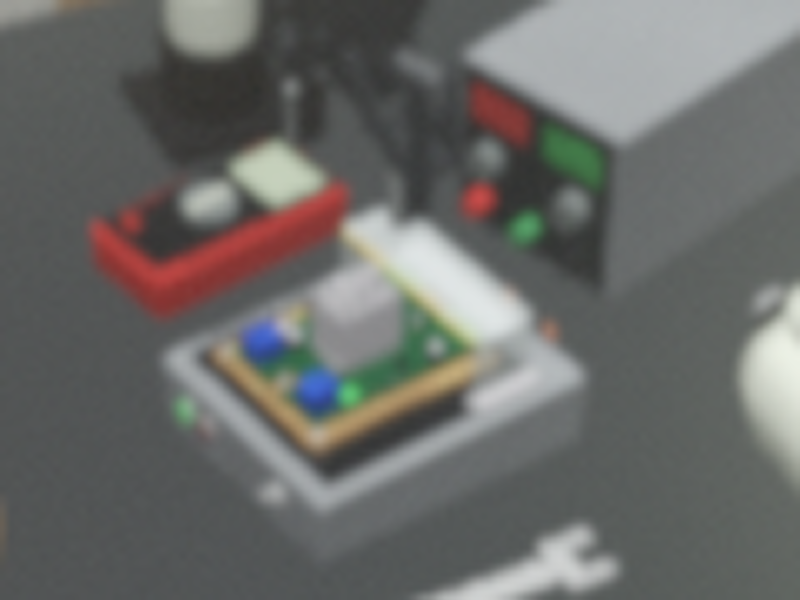

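View pics/a_top.png

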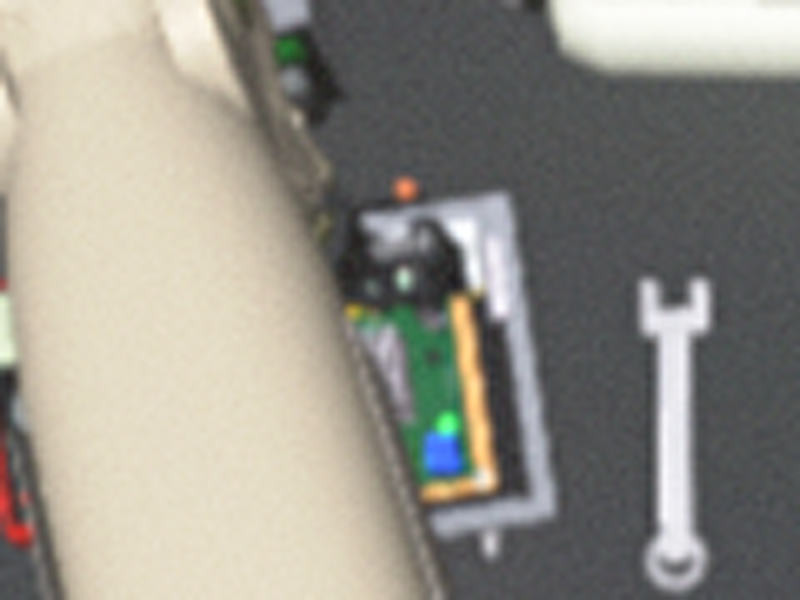

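Run:
```python
from h import *
o=pickle.load(open("m.pkl","rb"))
for c,(x0,y0,k) in (("side",(200,80,6.667)),("top",(120,100,6.667))):
    n=np.radians(11)
    for dy in(-50,0,50):
        for z in (.146,.16,.108):
            P=np.array([[.5684-np.sin(n)*dy/1000,.3042+np.cos(n)*dy/1000,z]]); u=proj(o[c],P)[0]; print(c,dy,z,np.round(u,1),np.round((u-[x0,y0])*k))
```

```text
side -50 0.146 [261.  122.5] [407. 283.]
side -50 0.16 [261.1 119.4] [407. 263.]
side -50 0.108 [260.9 130.7] [406. 338.]
side 0 0.146 [252.9 115.5] [352. 237.]
side 0 0.16 [252.8 112.4] [352. 216.]
side 0 0.108 [252.9 123.7] [353. 291.]
side 50 0.146 [245.  108.8] [300. 192.]
side 50 0.16 [244.9 105.7] [300. 171.]
side 50 0.108 [245.2 117. ] [301. 246.]
top -50 0.146 [187.1 149.3] [448. 329.]
top -50 0.16 [186.4 148.1] [443. 321.]
top -50 0.108 [189.  152.3] [460. 349.]
top 0 0.146 [172.9 151.6] [353. 344.]
top 0 0.16 [172.1 150.5] [347. 337.]
top 0 0.108 [175.1 154.6] [367. 364.]
top 50 0.146 [158.7 154. ] [258. 360.]
top 50 0.16 [157.7 152.9] [251. 353.]
top 50 0.108 [161.2 156.9] [275. 379.]
```

```bash
python3 v.py b_side side 190 330 40 145
```

```text
(no output)
```

View pics/b_side.png

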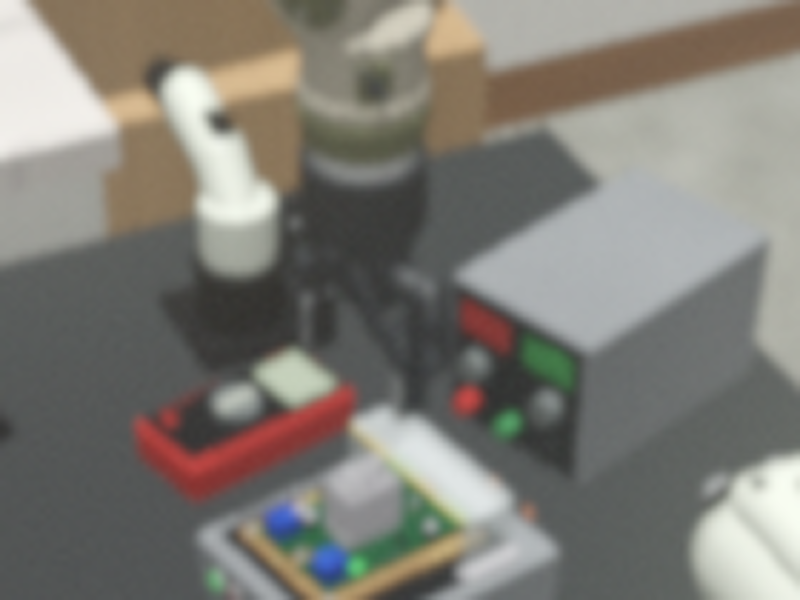

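Run:
```python
from h import *
from workcell import env
o=pickle.load(open("m.pkl","rb"))
a=np.mean([env.read_camera("side")["color"].astype(float) for _ in range(4)],0)
d=np.abs(a-o["side"]["img"]).max(2)[60:140,210:300]
cv2.imwrite("pics/c_diff.png",cv2.resize((d*5).clip(0,255).astype(np.uint8),None,fx=7,fy=7,interpolation=0))
```

```text
(no output)
```

View pics/c_diff.png

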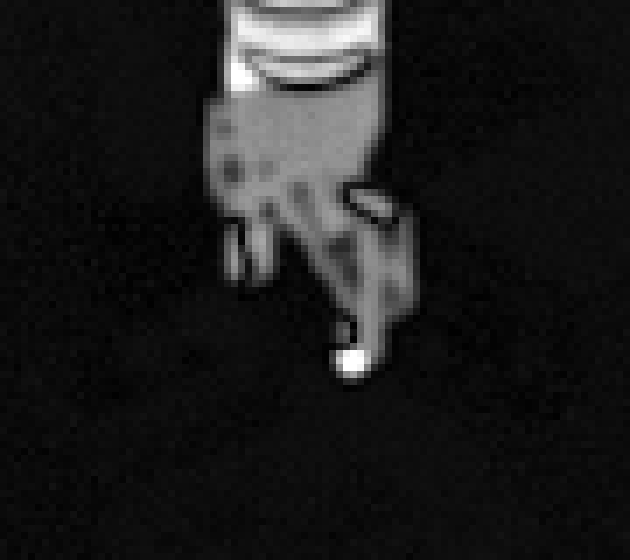

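```bash
python3 -m pendant '[[[-0.1,0,0.8],0,-1],[[0,0,0.8],0,-1],[[0,0,0.7],0,-1],[[0,0,0.5],0,-1],[[0,0,0.3],0,-1],[[0,0,0],0,-1]]'
python3 d.py 570.4 304 80 11
python3 v.py c_side side 210 310 80 155;python3 v.py c_top top 130 230 110 185
```

```text
clock: 6.42
tcp_pos: [0.5715, 0.3049, 0.0861]
orientation: [-0.0, -0.096, 0.995, -0.0]
wrist_force: [0.3, -0.1, 0.1]
finger_gap: 0.0854
t 6.42 tcp [571.5 304.9  86.1] yaw 11.06 tilt [-6.e-04 -2.e-04 -1.e+00] F [ 0.3 -0.1  0.1] M [-0.01  0.    0.02] gap 85.4
now axes [ 0.061 -0.035  0.307] target axes [ 0.061 -0.035  0.307] turn 0.009
```

View pics/c_side.png

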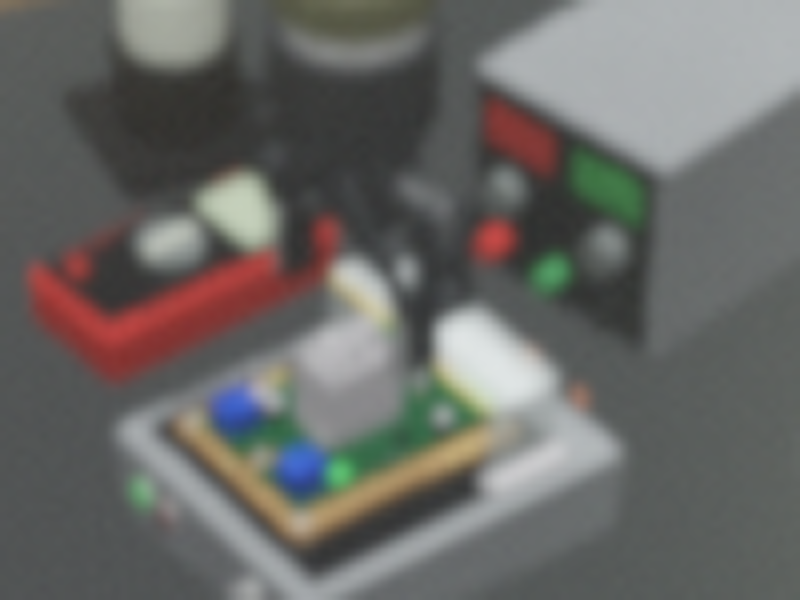

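View pics/c_top.png

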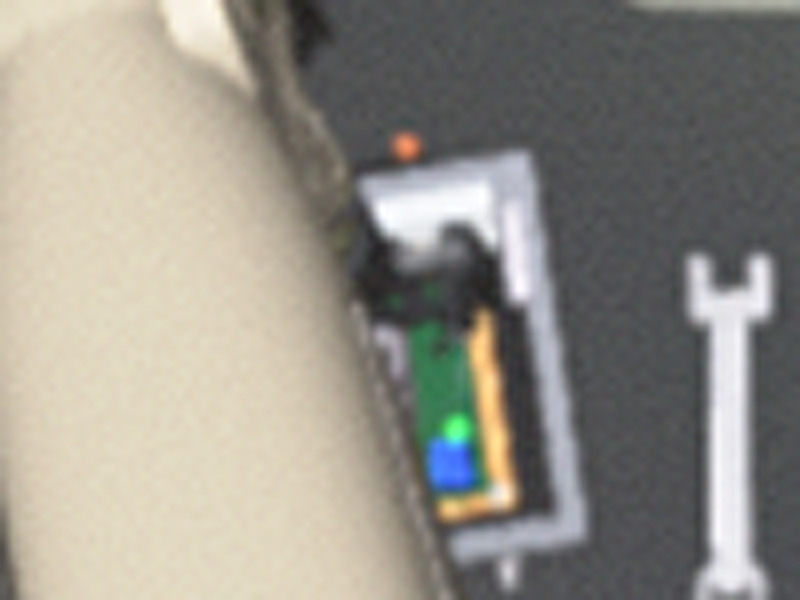

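```bash
python3 -m pendant '[[[0.05,-0.03,0.3],0,-1],[[0,0,0],0,0],[[0,0,0],0,0.3],[[0,0,0],0,0.3],[[0,0,0],0,0.3],[[0,0,0],0,0.3]]' 30
python3 d.py 570.4 304 80 11
python3 v.py d_side side 210 310 80 155
```

```text
clock: 7.28
tcp_pos: [0.5708, 0.3043, 0.0807]
orientation: [0.0, -0.096, 0.995, 0.0]
wrist_force: [0.8, 0.2, 0.4]
finger_gap: 0.0301
t 7.28 tcp [570.8 304.3  80.7] yaw 11.06 tilt [ 2.e-04  1.e-04 -1.e+00] F [0.8 0.2 0.4] M [0.01 0.02 0.03] gap 30.1
now axes [ 0.024 -0.01   0.035] target axes [ 0.024 -0.01   0.035] turn 0.01
```

View pics/d_side.png

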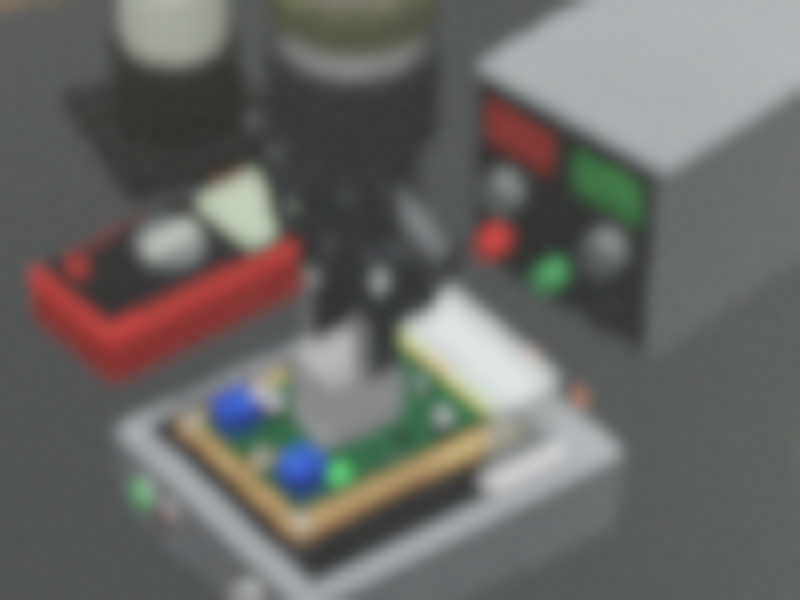

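```bash
cat > g.py <<'E'
from h import *
o=pickle.load(open("m.pkl","rb")); ct,cs=o["top"],o["side"]
res=pickle.load(open("res.pkl","rb"))
for k,p0,z,yaw in(("pas",(.568,.303),68.4,11.05),("nxt",(.535,-.297),6.4,-16.6)):
    b=[box(-22,22,-14,14,z,z+40)]; tot=[]
    p0=np.array([*p0,np.radians(yaw)])
    ms=[]
    for n,c in(("top",ct),("side",cs)):
        im=c["img"].astype(np.float32)
        # soft mask: projection of colour between green board and grey sink
        reg=render(c,p0,b); core=cv2.erode(reg,np.ones((3,3)))>.99; ring=(cv2.dilate(reg,np.ones((7,7)))>0)&(cv2.dilate(reg,np.ones((3,3)))==0)
        sat=(im.max(2)-im.min(2)); hs=np.median(sat[core]); hb=np.median(sat[ring])
        m=((hb-sat)/(hb-hs)).clip(0,1); win=cv2.dilate(reg,np.ones((5,5)))>0; ms.append((m,win)); 
        big=cv2.resize((m*win*255).astype(np.uint8)[int(proj(c,T(p0,b[0]))[:,1].min())-8:][:40,int(proj(c,T(p0,b[0]))[:,0].min())-8:][:,:40],None,fx=8,fy=8,interpolation=0); cv2.imwrite(f"pics/g_{k}_{n}.png",big)
        tot.append((c,m,win))
    def L(p,sel): return sum((((render(c,[p[0],p[1],p0[2]],b)-m)**2)*w).sum() for c,m,w in sel)
    for sel in([tot[0]],[tot[1]],tot):
        q=minimize(L,p0[:2],args=(sel,),method="Nelder-Mead",options=dict(initial_simplex=p0[:2]+np.array([[0,0],[.006,0],[0,.006]]),xatol=1e-5)); print(k,np.round(q.x*1000,1),round(q.fun,2),sum(m[w].sum() for _,m,w in sel))
E
python3 g.py; python3 -c "
import cv2,numpy as np
cv2.imwrite('pics/g.png',np.hstack([cv2.copyMakeBorder(cv2.imread(f'pics/g_{k}_{n}.png'),0,0,0,6,0,value=(0,0,255))[:300,:190] for k in('pas','nxt') for n in('top','side')]))"
```

```text
pas [567.9 303.4] 13.41 170.16974
pas [568.9 311.6] 28.26 201.63281
pas [568.8 305.3] 52.28 371.80255
nxt [ 532.8 -297.2] 11.42 154.60982
nxt [ 534.6 -296.4] 15.01 291.4981
nxt [ 533.8 -296.8] 27.72 446.1079
```

View pics/g.png

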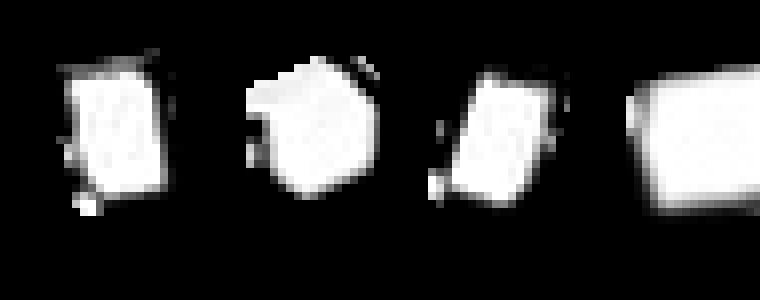

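```bash
python3 -m pendant '[[[0,0,0.05],0,0.6],[[0,0,0],0,1],[[0,0,0],0,1],[[0,0,0],0,1]]' 30; python3 d.py
python3 -m pendant '[[[0,0,0],0,1],[[0,0,0],0,1]]' 80; python3 d.py
```

```text
clock: 7.82
tcp_pos: [0.5709, 0.3043, 0.0798]
orientation: [0.0, -0.096, 0.995, 0.0]
wrist_force: [-0.0, 1.4, 1.3]
finger_gap: 0.0267
t 7.83 tcp [570.9 304.3  79.8] yaw 11.06 tilt [ 3.e-04  2.e-04 -1.e+00] F [-0.   1.4  1.3] M [0.01 0.02 0.01] gap 26.7
clock: 8.07
tcp_pos: [0.5708, 0.3043, 0.0797]
orientation: [0.0, -0.096, 0.995, 0.0]
wrist_force: [0.2, 0.3, 1.9]
finger_gap: 0.0232
t 8.07 tcp [570.8 304.3  79.7] yaw 11.06 tilt [ 2.e-04  2.e-04 -1.e+00] F [0.2 0.3 1.9] M [0.06 0.03 0.01] gap 23.2
```

```bash
python3 -m pendant '[[[0,0,0],0,1],[[0,0,0],0,1]]' 80; python3 d.py; python3 v.py e_side side 230 290 95 140
```

```text
clock: 8.32
tcp_pos: [0.5708, 0.3043, 0.0797]
orientation: [0.0, -0.096, 0.995, 0.0]
wrist_force: [-0.2, 0.4, 2.3]
finger_gap: 0.0237
t 8.32 tcp [570.8 304.3  79.7] yaw 11.06 tilt [ 2.e-04  2.e-04 -1.e+00] F [-0.2  0.4  2.3] M [0.04 0.05 0.05] gap 23.7
```

View pics/e_side.png

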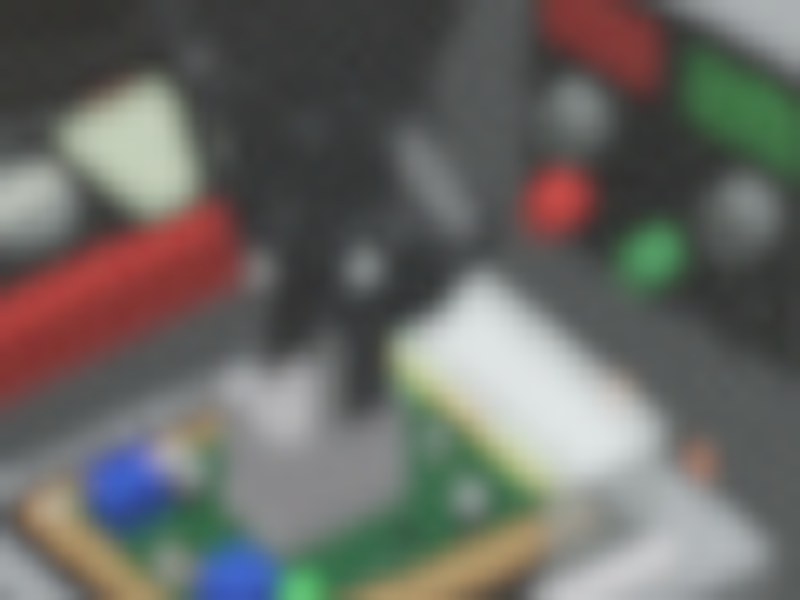

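```bash
python3 -m pendant '[[[0,0,-0.1],0,1],[[0,0,-0.15],0,1],[[0,0,-0.15],0,1],[[0,0,-0.15],0,1],[[0,0,0],0,1]]' 80; python3 d.py; python3 v.py f_side side 210 310 80 155
```

```text
clock: 9.0
tcp_pos: [0.5709, 0.3043, 0.0909]
orientation: [0.0, -0.096, 0.995, 0.0]
wrist_force: [-0.2, -0.4, -3.3]
finger_gap: 0.0236
t 9.00 tcp [570.9 304.3  90.9] yaw 11.06 tilt [ 4.e-04  2.e-04 -1.e+00] F [-0.2 -0.4 -3.3] M [ 0.04 -0.06 -0.01] gap 23.6
```

View pics/f_side.png

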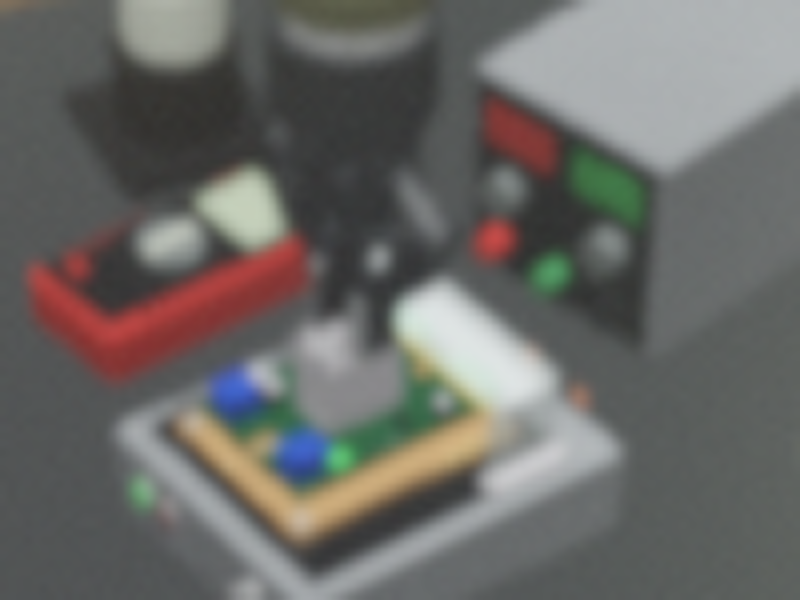

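```bash
python3 -m pendant '[[[0.3,0,0],0,1],[[0.5,0,0],0,1],[[0.5,0,0],0,1],[[0.5,0,0],0,1],[[0.5,0,0],0,1],[[0.3,0,0],0,1],[[0,0,0],0,1]]'; python3 d.py 541 -11 200 16.5; python3 v.py g_side side 200 310 80 162
```

```text
clock: 9.93
tcp_pos: [0.5193, 0.2943, 0.0908]
orientation: [0.0, -0.096, 0.995, 0.0]
wrist_force: [-0.0, -0.5, -2.1]
finger_gap: 0.0234
t 9.93 tcp [519.3 294.3  90.8] yaw 11.07 tilt [ 1.e-04  1.e-04 -1.e+00] F [-0.  -0.5 -2.1] M [0.02 0.03 0.03] gap 23.4
now axes [  1.866 -15.186  -5.462] target axes [  3.295 -14.942  -5.46 ] turn -0.905
```

View pics/g_side.png

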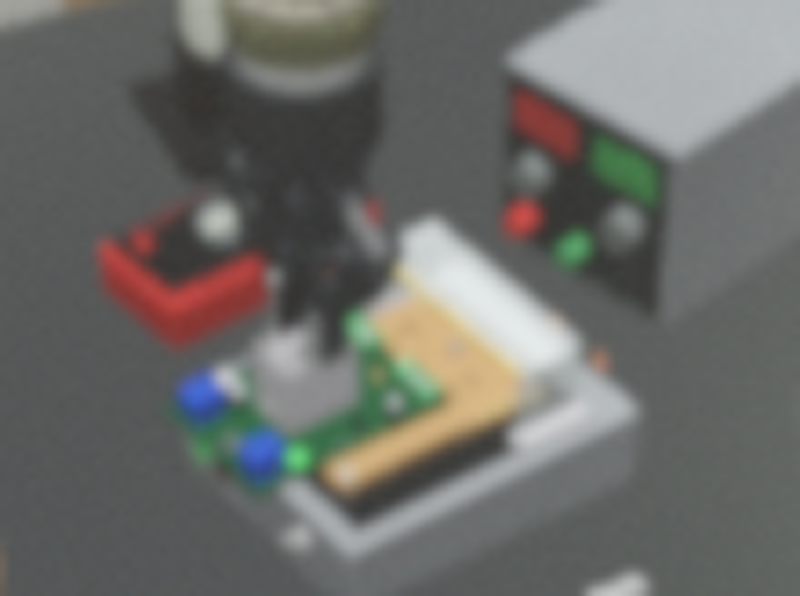

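```bash
cat > t.py <<'E'
from h import *
o=pickle.load(open("m.pkl","rb")); ct,cs=o["top"],o["side"]
def msk(c,t,loc):
    im=c["img"].astype(np.float32); d=np.abs(im-np.median(im[150:250,200:330].reshape(-1,3),0)).max(2)
    m=(d/60).clip(0,1); w=np.zeros(m.shape,np.uint8)
    return m
from scipy.optimize import minimize
def run(name,p0,h,extra=[]):
    def mk(l,a,b,f): return [box(-l,l,-a,a,0,h),box(l-f,l,-b,b,0,h),box(-l,-l+f,-b,b,0,h)]+extra
    sel=[]
    for c in(ct,cs):
        w=cv2.dilate(render(c,p0,mk(74,56,60,8)),np.ones((9,9)))>0; sel.append((c,msk(c,None,None),w))
    def L(v,s): return sum((((render(c,[v[0]/1000,v[1]/1000,np.radians(v[2])],mk(v[3],v[4],v[5],v[6]))-m)**2)*w).sum() for c,m,w in s)
    for s in([sel[0]],[sel[1]],sel):
        v0=np.array([p0[0]*1000,p0[1]*1000,np.degrees(p0[2]),69,51,57,6])
        q=minimize(L,v0,args=(s,),method="Powell",options=dict(xtol=1e-2))
        q=minimize(L,q.x,args=(s,),method="Nelder-Mead",options=dict(initial_simplex=q.x+np.vstack([np.zeros(7),np.diag([3,3,1,2,2,2,2])]),maxiter=800))
        print(name,np.round(q.x,1),round(q.fun,1))
run("tp",[.5416,-.0115,np.radians(16.5)],10)
run("tt",[.530,-.2945,np.radians(-16.5)],10,[box(-22,22,-14,14,6,46)])
E
python3 t.py
```

```text
tp [547.2  -9.8  16.6  78.6  52.7  60.6  12.9] 3.3
tp [548.9  -6.9  16.5  77.2  48.7  57.8  11.4] 20.0
tp [548.2  -8.9  16.6  78.2  51.7  58.2  12.5] 57.9
tt [ 531.5 -296.3  -16.3   78.6   53.3   61.3   13.5] 49.2
tt [ 533.3 -293.5  -16.3   78.5   51.7   60.2   13.1] 139.2
tt [ 532.4 -295.2  -16.3   78.7   52.6   60.6   13.5] 210.7
```

```bash
python3 -m pendant '[[[0,0,-0.6],0,1],[[0,0,-0.7],0,1],[[0,0,-0.7],-0.3,1],[[0,0,0],-0.32,1],[[0,0,0],-0.3,1],[[0,0,0],0,1]]'; python3 d.py 549.3 -8.6 130 16.6
```

```text
clock: 10.72
tcp_pos: [0.5193, 0.2941, 0.13]
orientation: [-0.001, -0.144, 0.99, -0.0]
wrist_force: [-0.1, 0.9, -3.1]
finger_gap: 0.0235
t 10.72 tcp [519.3 294.1 130. ] yaw 16.61 tilt [-1.1e-03 -4.0e-04 -1.0e+00] F [-0.1  0.9 -3.1] M [-0.01 -0.04 -0.09] gap 23.5
now axes [ 2.8880e+00 -1.4932e+01  3.0000e-03] target axes [ 2.8860e+00 -1.4933e+01 -1.0000e-03] turn 0.001
```

```bash
python3 -m pendant '[[[0.1,-0.5,0],0,1],[[0.2,-0.9,0],0,1],[[0.2,-1,0],0,1],[[0.2,-1,0],0,1],[[0.2,-1,0],0,1],[[0.2,-1,0],0,1],[[0.2,-1,0],0,1],[[0.2,-1,0],0,1],[[0.2,-1,0],0,1],[[0.2,-1,0],0,1],[[0.2,-1,0],0,1],[[0.2,-1,0],0,1]]'; python3 -m pendant '[[[0.2,-1,0],0,1],[[0.2,-1,0],0,1],[[0.2,-1,0],0,1],[[0.06,-0.5,0],0,1],[[0,0,0],0,1],[[0,0,0],0,1]]'; python3 d.py 549.3 -8.6 40 16.6
```

```text
clock: 12.22
tcp_pos: [0.5408, 0.0613, 0.1306]
orientation: [0.0, -0.144, 0.99, 0.0]
wrist_force: [0.6, 0.0, -2.6]
finger_gap: 0.0238
clock: 12.98
tcp_pos: [0.5479, -0.0078, 0.1305]
orientation: [-0.0, -0.144, 0.99, 0.0]
wrist_force: [-0.1, -0.3, -2.3]
finger_gap: 0.0235
t 12.97 tcp [547.9  -7.8 130.5] yaw 16.60 tilt [-2.e-04  5.e-04 -1.e+00] F [-0.1 -0.3 -2.3] M [ 0.02 -0.03  0.  ] gap 23.5
now axes [-0.055 -0.059  4.526] target axes [-0.055 -0.057  4.526] turn 0.0
```

Descend to about 10 mm above lying and check.

```bash
python3 -m pendant '[[[-0.05,-0.05,0.7],0,1],[[0,0,1],0,1],[[0,0,1],0,1],[[0,0,1],0,1],[[0,0,0.8],0,1],[[0,0,0.4],0,1],[[0,0,0.1],0,1],[[0,0,0],0,1]]'; python3 d.py 549.3 -8.6 17.7 16.6; python3 v.py h_side side 230 340 140 222; python3 v.py h_top top 210 310 125 200
```

```text
clock: 13.98
tcp_pos: [0.5497, -0.0089, 0.031]
orientation: [0.0, -0.144, 0.99, -0.0]
wrist_force: [0.1, -0.9, -3.6]
finger_gap: 0.0236
t 13.97 tcp [549.7  -8.9  31. ] yaw 16.58 tilt [ 8.e-04 -0.e+00 -1.e+00] F [ 0.1 -0.9 -3.6] M [-0.03  0.03  0.01] gap 23.6
now axes [0.016 0.02  0.663] target axes [0.015 0.02  0.663] turn -0.003
```

View pics/h_side.png

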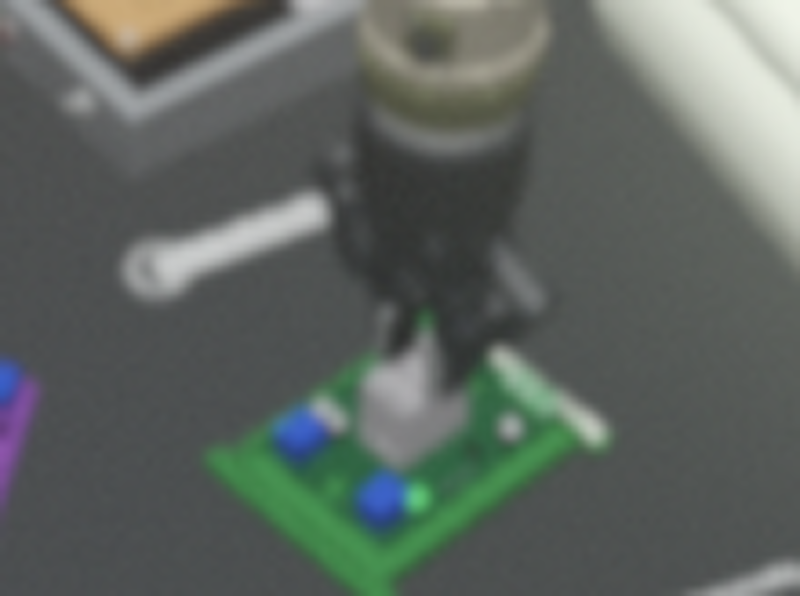

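View pics/h_top.png

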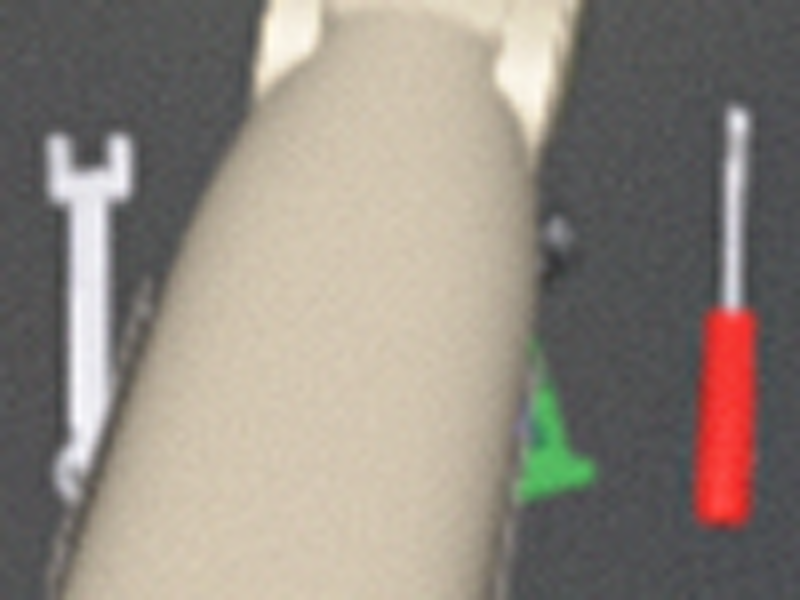

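```bash
python3 -m pendant '[[[0,0,0.3],0,1],[[0,0,0.15],0,1],[[0,0,0.05],0,1],[[0,0,0],0,1]]'; python3 d.py 549.3 -8.6 17.7 16.6
python3 - <<'E'
from h import *
from workcell import env
r=env.read_camera("side"); k=7
im=cv2.resize(r["color"],None,fx=k,fy=k,interpolation=2)
z=8
for b in [box(-60,60,-42,42,z,z+2.4),box(-22,22,-14,14,z+2.4,z+42.4)]:
    h=cv2.convexHull(((proj(r,T([.548,-.009,np.radians(16.6)],b))+.5)*k-.5).astype(np.float32)).round().astype(int); cv2.polylines(im,[h],True,(0,255,255),1)
for b in [box(-65,65,-47,47,10,10)]:
    h=cv2.convexHull(((proj(r,T([.548,-.009,np.radians(16.6)],b))+.5)*k-.5).astype(np.float32)).round().astype(int); cv2.polylines(im,[h],True,(0,0,255),1)
cv2.imwrite("pics/i.png",im[150*k:228*k,230*k:340*k])
E
```

```text
clock: 14.58
tcp_pos: [0.5492, -0.0089, 0.0205]
orientation: [-0.0, -0.144, 0.99, 0.0]
wrist_force: [-0.8, -0.4, -3.2]
finger_gap: 0.0239
t 14.57 tcp [549.2  -8.9  20.5] yaw 16.58 tilt [-3.e-04  1.e-04 -1.e+00] F [-0.8 -0.4 -3.2] M [ 0.01  0.01 -0.05] gap 23.9
now axes [-0.011  0.012  0.138] target axes [-0.011  0.012  0.138] turn -0.004
```

View pics/i.png

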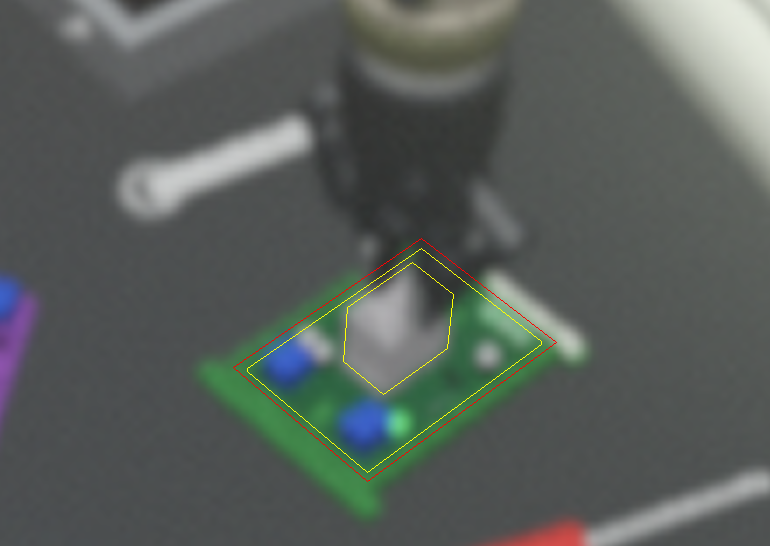

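```bash
python3 -m pendant '[[[0,0,0.06],0,1],[[0,0,0.04],0,1],[[0,0,0],0,1]]'; python3 d.py; python3 -m pendant '[[[0,0,0.03],0,1],[[0,0,0.03],0,1],[[0,0,0],0,1]]'; python3 d.py 549.3 -8.6 17.7 16.6
```

```text
clock: 15.0
tcp_pos: [0.5495, -0.0089, 0.0192]
orientation: [0.0, -0.144, 0.99, -0.0]
wrist_force: [-1.9, -0.6, 3.5]
finger_gap: 0.0239
t 15.00 tcp [549.5  -8.9  19.2] yaw 16.58 tilt [ 7.e-04 -1.e-04 -1.e+00] F [-1.9 -0.6  3.5] M [0.11 0.38 0.03] gap 23.9
clock: 15.38
tcp_pos: [0.5496, -0.0089, 0.0191]
orientation: [0.001, -0.144, 0.99, -0.0]
wrist_force: [-4.1, 0.1, 13.3]
finger_gap: 0.0235
t 15.38 tcp [549.6  -8.9  19.1] yaw 16.59 tilt [ 1.3e-03 -3.0e-04 -1.0e+00] F [-4.1  0.1 13.3] M [ 0.09  1.09 -0.05] gap 23.5
now axes [0.008 0.02  0.071] target axes [0.008 0.02  0.071] turn -0.002
```

```bash
python3 -m pendant '[[[0,0,-0.03],0,1],[[0,0,0],0,1]]' 40; python3 d.py;  python3 v.py j_side side 230 340 140 222
```

```text
clock: 15.62
tcp_pos: [0.5495, -0.009, 0.0192]
orientation: [0.001, -0.144, 0.99, -0.0]
wrist_force: [-4.1, 1.0, 7.9]
finger_gap: 0.0235
t 15.62 tcp [549.5  -9.   19.2] yaw 16.58 tilt [ 1.1e-03 -2.0e-04 -1.0e+00] F [-4.1  1.   7.9] M [0.11 0.73 0.05] gap 23.5
```

View pics/j_side.png

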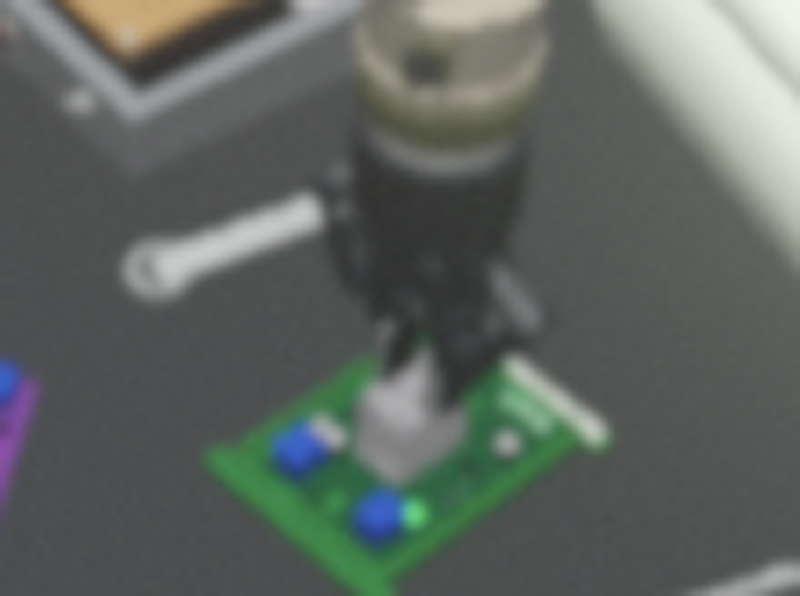

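```bash
python3 -m pendant '[[[0,0,-0.02],0,0.4],[[0,0,0],0,0.3],[[0,0,0],0,0.2],[[0,0,0],0,0],[[0,0,0],0,-0.4],[[0,0,0],0,-0.7],[[0,0,0],0,-0.7]]'; python3 d.py;  python3 v.py k_side side 230 340 140 222
```

```text
clock: 16.55
tcp_pos: [0.5493, -0.0089, 0.0184]
orientation: [0.0, -0.144, 0.99, 0.0]
wrist_force: [0.5, -0.0, -0.4]
finger_gap: 0.0726
t 16.55 tcp [549.3  -8.9  18.4] yaw 16.58 tilt [ 0.e+00  1.e-04 -1.e+00] F [ 0.5 -0.  -0.4] M [-0.02  0.05  0.02] gap 72.6
```

View pics/k_side.png

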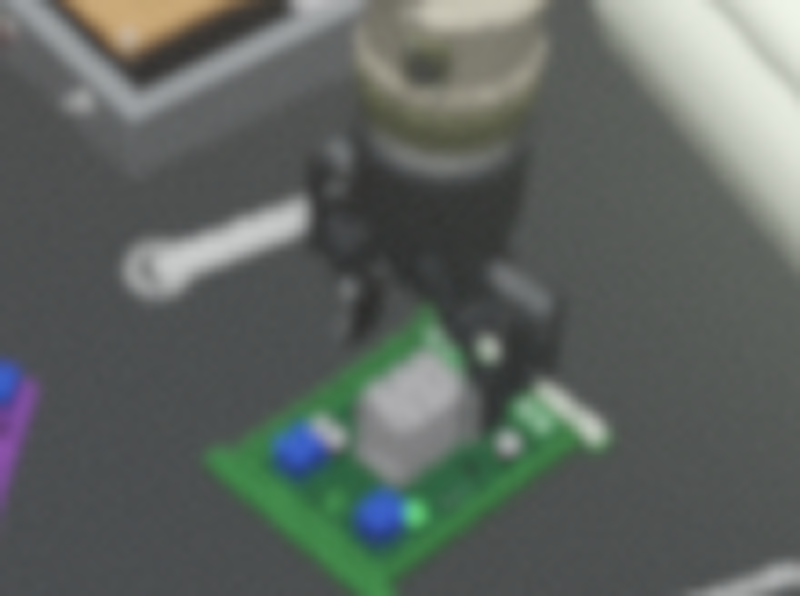

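```bash
python3 -m pendant '[[[0,0,-0.5],0,-1],[[0,0,-1],0,-1],[[0,0,-1],0,-1],[[0,0,-1],0.9,-1],[[0,0,-1],0.9,-1],[[0,0,-1],0.9,-1],[[0,0,0],0.9,-1],[[0,0,0],0.9,-1],[[0,0,0],1,-1],[[0,0,0],0,-1]]'; python3 d.py 535.2 -297.4 130 -16.5
```

```text
clock: 17.85
tcp_pos: [0.5494, -0.0089, 0.1291]
orientation: [0.0, 0.142, 0.99, 0.0]
wrist_force: [-0.3, 0.6, -0.0]
finger_gap: 0.0856
t 17.85 tcp [549.4  -8.9 129.1] yaw -16.36 tilt [ 8.e-04 -0.e+00 -1.e+00] F [-0.3  0.6 -0. ] M [-0.03  0.   -0.02] gap 85.6
now axes [ -3.379 -14.04   -0.046] target axes [ -3.413 -14.031  -0.046] turn 0.024
```

```bash
python3 -m pendant '[[[-0.25,-1,0],0.02,-1],[[-0.25,-1,0],0,-1],[[-0.25,-1,0],0,-1],[[-0.25,-1,0],0,-1],[[-0.25,-1,0],0,-1],[[-0.25,-1,0],0,-1],[[-0.25,-1,0],0,-1],[[-0.25,-1,0],0,-1],[[-0.25,-1,0],0,-1],[[-0.25,-1,0],0,-1],[[-0.25,-1,0],0,-1],[[-0.25,-1,0],0,-1]]'; python3 -m pendant '[[[-0.25,-1,0],0,-1],[[-0.17,-0.9,0],0,-1],[[0,0,0],0,-1],[[0,0,0],0,-1]]'; python3 d.py 535.2 -297.4 130 -16.5
python3 - <<'E'
from workcell import env
import numpy as np,pickle,cv2
out={}
for c in("top","side"):
    fr=[env.read_camera(c) for _ in range(4)]; out[c]=dict(mtx=fr[0]["mtx"],view=fr[0]["view"],img=np.mean([f["color"].astype(float) for f in fr],0))
    cv2.imwrite(f"pics/n_{c}.png",out[c]["img"].astype(np.uint8))
    for t in ["passed","jig"]: out[c][t]=env.cut_out(c,t)
pickle.dump(out,open("m2.pkl","wb"))
E
```

```text
clock: 19.35
tcp_pos: [0.5385, -0.2574, 0.1284]
orientation: [0.0, 0.144, 0.99, 0.0]
wrist_force: [0.3, 0.2, 0.5]
finger_gap: 0.0854
clock: 19.85
tcp_pos: [0.5356, -0.2945, 0.1282]
orientation: [-0.0, 0.144, 0.99, 0.0]
wrist_force: [1.3, 0.5, 0.4]
finger_gap: 0.0856
t 19.85 tcp [ 535.6 -294.5  128.2] yaw -16.54 tilt [-3.e-04  8.e-04 -1.e+00] F [1.3 0.5 0.4] M [0.04 0.02 0.01] gap 85.6
now axes [-0.022 -0.145 -0.088] target axes [-0.022 -0.145 -0.088] turn -0.007
```

View pics/n_top.png

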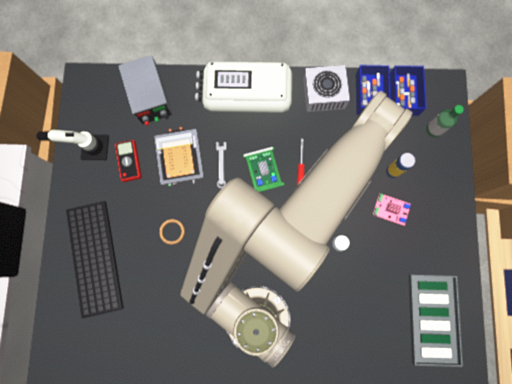

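View pics/n_side.png

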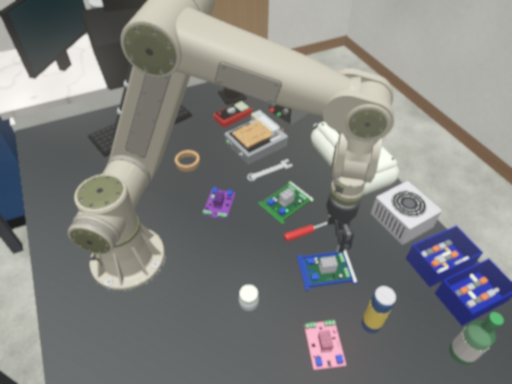

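```bash
cat > g2.py <<'E'
from h import *
o=pickle.load(open("m2.pkl","rb")); ct,cs=o["top"],o["side"]
def sink(cams,p0,z):
    b=[box(-22,22,-14,14,z,z+40)]; tot=[]
    for c in cams:
        im=c["img"].astype(np.float32)
        reg=render(c,p0,b); core=cv2.erode(reg,np.ones((3,3)))>.99; ring=(cv2.dilate(reg,np.ones((7,7)))>0)&(cv2.dilate(reg,np.ones((3,3)))==0)
        sat=(im.max(2)-im.min(2)); hs=np.median(sat[core]); hb=np.median(sat[ring])
        tot.append((c,((hb-sat)/(hb-hs)).clip(0,1),cv2.dilate(reg,np.ones((5,5)))>0))
    def L(p,sel): return sum((((render(c,[p[0],p[1],p0[2]],b)-m)**2)*w).sum() for c,m,w in sel)
    for sel in([tot[0]],[tot[1]],tot):
        q=minimize(L,p0[:2],args=(sel,),method="Nelder-Mead",options=dict(initial_simplex=p0[:2]+np.array([[0,0],[.006,0],[0,.006]]),xatol=1e-5)); print(np.round(q.x*1000,1),round(q.fun,2))
sink([ct,cs],np.array([.548,-.009,np.radians(16.6)]),6.4)
bd=[box(-60,60,-42,42,4,6.4),box(-22,22,-14,14,6.4,46.4)]
m=[min(o[c]["passed"],key=lambda d:np.hypot(*(np.array(d["location"])-l)))["region"].astype(float) for c,l in(("top",(263,168)),("side",(285,201)))]
for cams,ms in(((ct,),m[:1]),((cs,),m[1:]),((ct,cs),m)):
    q=fit([.548,-.009,.28],cams,ms,bd); print("board",np.round(q.x*[1000,1000,57.3],1),round(q.fun,3))
for n,c,w in(("top",ct,(150,120,60,70)),("side",cs,(215,100,80,60))):
    x,y,a,h=w; cv2.imwrite(f"pics/p_{n}.png",cv2.resize(c["img"].astype(np.uint8)[y:y+h,x:x+a],None,fx=8,fy=8,interpolation=2))
E
python3 g2.py
```

```text
[546.2 -10.2] 10.32
[547.6  -8.7] 11.13
[546.6  -9.6] 22.79
board [550.4  -8.2  16.4] 0.064
board [548.7  -8.5  17.3] 0.057
board [549.7  -8.3  17.3] 0.128
```

View pics/p_top.png

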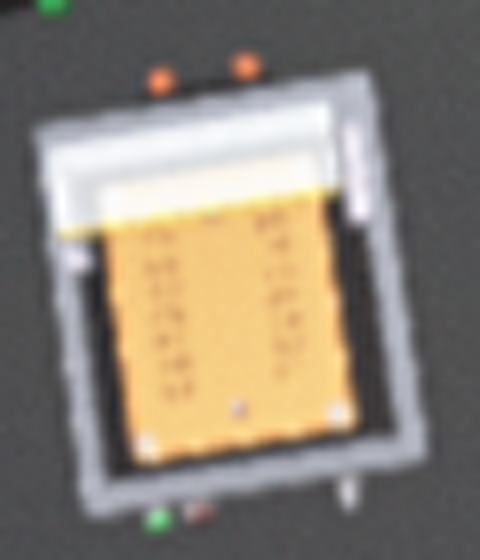

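View pics/p_side.png

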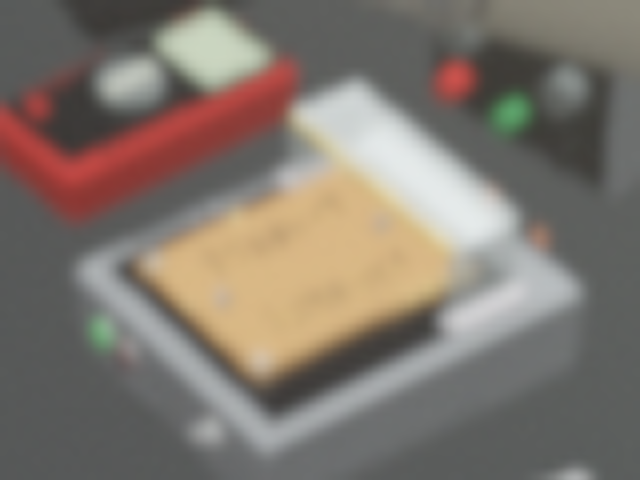

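```bash
python3 -m pendant '[[[0,-0.14,0.6],0,-1],[[0,0,1],0,-1],[[0,0,1],0,-1],[[0,0,1],0,-1],[[0,0,0.8],0,-1],[[0,0,0.5],0,-1],[[0,0,0.3],0,-1],[[0,0,0],0,-1]]'; python3 d.py 535.2 -297.3 17.5 -16.5;  python3 v.py q_side side 270 380 210 292
```

```text
clock: 21.45
tcp_pos: [0.5349, -0.2975, 0.0242]
orientation: [-0.0, 0.144, 0.99, 0.0]
wrist_force: [0.2, 1.2, -0.6]
finger_gap: 0.0858
t 21.45 tcp [ 534.9 -297.5   24.2] yaw -16.54 tilt [-1.e-04  2.e-04 -1.e+00] F [ 0.2  1.2 -0.6] M [ 0.02 -0.   -0.01] gap 85.8
now axes [-0.01   0.015  0.336] target axes [-0.01   0.015  0.336] turn -0.007
```

View pics/q_side.png

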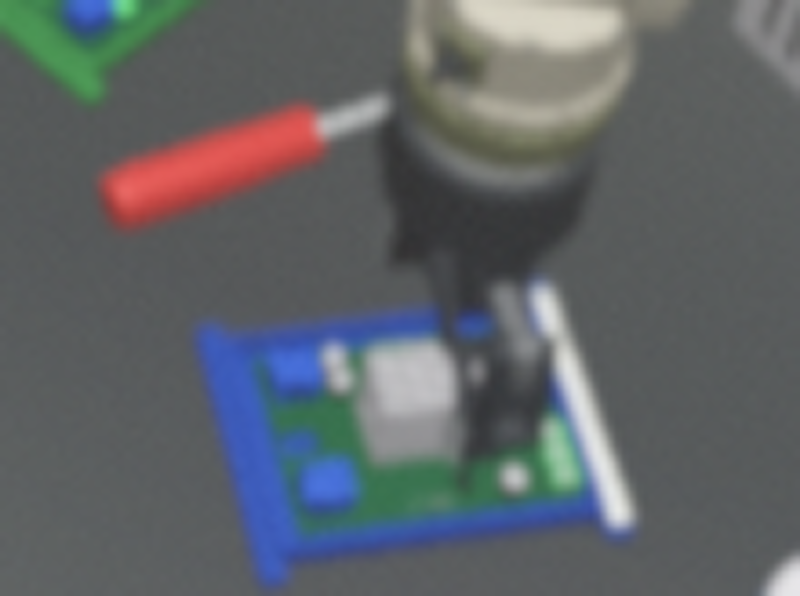

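Run:
```python
from h import *
from workcell import env
r=env.read_camera("side"); k=7.273
for dx in (-11,0,11):
  for dy in(-57,-43,43,57):
    P=T([.5349,-.2975,np.radians(-16.5)],np.array([[dx/1000,dy/1000,.037],[dx/1000,dy/1000,.06]])); print(dx,dy,np.round((proj(r,P)-[270,210])*k).tolist())
o=pickle.load(open("m.pkl","rb"))
d=np.abs(r["color"].astype(float)-o["side"]["img"]).max(2)[210:292,270:380]
cv2.imwrite("pics/q_diff.png",cv2.resize((d*5).clip(0,255).astype(np.uint8),None,fx=k,fy=k,interpolation=0))
```

```text
-11 -57 [[437.0, 512.0], [446.0, 482.0]]
-11 -43 [[428.0, 481.0], [436.0, 451.0]]
-11 43 [[372.0, 300.0], [379.0, 269.0]]
-11 57 [[364.0, 272.0], [370.0, 241.0]]
0 -57 [[465.0, 509.0], [473.0, 479.0]]
0 -43 [[455.0, 478.0], [463.0, 447.0]]
0 43 [[398.0, 297.0], [405.0, 266.0]]
0 57 [[389.0, 269.0], [396.0, 238.0]]
11 -57 [[492.0, 505.0], [501.0, 475.0]]
11 -43 [[482.0, 474.0], [490.0, 444.0]]
11 43 [[424.0, 294.0], [431.0, 262.0]]
11 57 [[415.0, 266.0], [422.0, 234.0]]
```

View pics/q_diff.png

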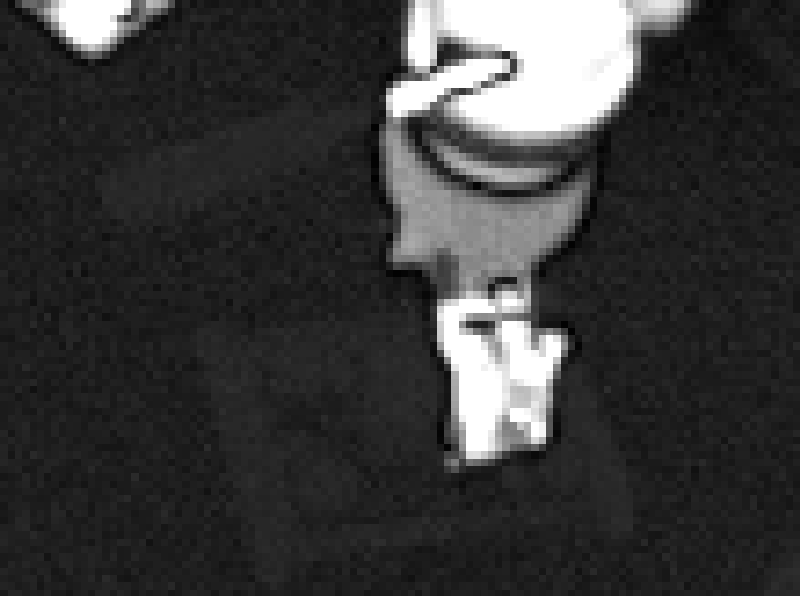

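```bash
python3 -m pendant '[[[0,0,0.2],0,-1],[[0,0,0.13],0,-0.5],[[0,0,0],0,0],[[0,0,0],0,0.3],[[0,0,0],0,0.3],[[0,0,0],0,0.6],[[0,0,0],0,1],[[0,0,0],0,1]]' 30; python3 d.py;python3 -m pendant '[[[0,0,0],0,1],[[0,0,0],0,1],[[0,0,0],0,1]]' 80; python3 d.py; python3 v.py r_side side 270 380 210 292
```

```text
clock: 22.55
tcp_pos: [0.5352, -0.2976, 0.0181]
orientation: [0.0, 0.144, 0.99, -0.0]
wrist_force: [-0.3, 0.8, 1.8]
finger_gap: 0.026
t 22.55 tcp [ 535.2 -297.6   18.1] yaw -16.54 tilt [ 5.e-04 -1.e-04 -1.e+00] F [-0.3  0.8  1.8] M [0.13 0.07 0.05] gap 26.0
clock: 22.92
tcp_pos: [0.5353, -0.2977, 0.0183]
orientation: [0.0, 0.144, 0.99, -0.0]
wrist_force: [-0.8, 0.8, 6.6]
finger_gap: 0.024
t 22.93 tcp [ 535.3 -297.7   18.3] yaw -16.54 tilt [ 8.e-04 -4.e-04 -1.e+00] F [-0.8  0.8  6.6] M [ 0.18  0.13 -0.01] gap 24.0
```

View pics/r_side.png

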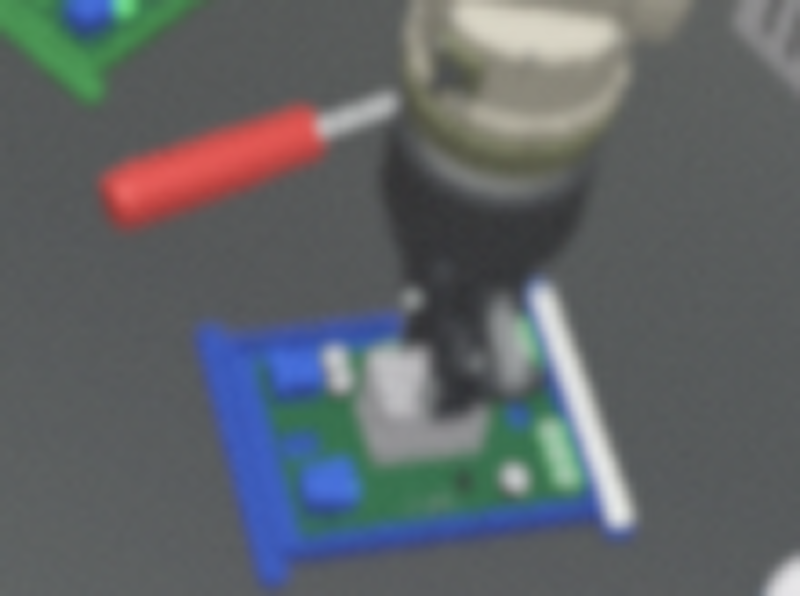

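```bash
python3 -m pendant '[[[0,0,-0.2],0,1],[[0,0,-0.4],0,1],[[0,0,-0.8],0,1],[[0,0,-1],0,1],[[0,0,-1],-0.6,1],[[0,0,-1],-0.8,1],[[0,0,-0.9],-0.8,1],[[0,0,-0.3],-0.8,1],[[0,0,0],-0.8,1],[[0,0,0],-0.8,1],[[0,0,0],0,1]]'; python3 d.py 516.8 293.7 130 11.06; python3 v.py s_side side 250 400 180 290
```

```text
clock: 24.35
tcp_pos: [0.5351, -0.2977, 0.1307]
orientation: [0.0, -0.096, 0.995, -0.0]
wrist_force: [0.1, 0.4, -1.8]
finger_gap: 0.024
t 24.35 tcp [ 535.1 -297.7  130.7] yaw 11.01 tilt [ 7.e-04 -5.e-04 -1.e+00] F [ 0.1  0.4 -1.8] M [-0.01 -0.01 -0.01] gap 24.0
now axes [-4.747e+00  2.920e+01  2.200e-02] target axes [-4.774 29.195  0.036] turn -0.009
```

View pics/s_side.png

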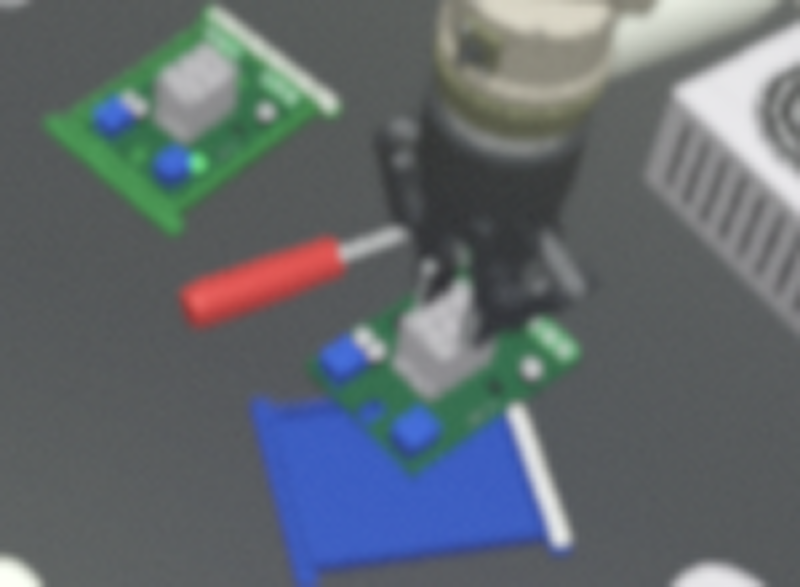

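```bash
python3 -m pendant '[[[-0.1,0.5,0],0,1],[[-0.16,1,0],0,1],[[-0.16,1,0],0,1],[[-0.16,1,0],0,1],[[-0.16,1,0],0,1],[[-0.16,1,0],0,1],[[-0.16,1,0],0,1],[[-0.16,1,0],0,1],[[-0.16,1,0],0,1],[[-0.16,1,0],0,1],[[-0.16,1,0],0,1],[[-0.16,1,0],0,1]]'; python3 -m pendant '[[[-0.16,1,0],0,1],[[-0.16,1,0],0,1],[[-0.16,1,0],0,1],[[-0.16,1,0],0,1],[[-0.16,1,0],0,1],[[-0.16,1,0],0,1],[[-0.16,1,0],0,1],[[-0.16,1,0],0,1],[[-0.16,1,0],0,1],[[-0.16,1,0],0,1],[[-0.16,1,0],0,1],[[-0.16,1,0],0,1]]';python3 d.py 516.8 293.7 130 11.06
```

```text
clock: 25.9
tcp_pos: [0.5273, -0.0634, 0.1298]
orientation: [0.0, -0.096, 0.995, 0.0]
wrist_force: [0.7, 0.5, -2.2]
finger_gap: 0.0242
clock: 27.4
tcp_pos: [0.5187, 0.1796, 0.1298]
orientation: [0.0, -0.096, 0.995, 0.0]
wrist_force: [0.3, -0.5, -1.6]
finger_gap: 0.0245
t 27.40 tcp [518.7 179.6 129.8] yaw 11.06 tilt [ 0.e+00  1.e-04 -1.e+00] F [ 0.3 -0.5 -1.6] M [ 0.01 -0.02  0.06] gap 24.5
now axes [-1.001  5.619 -0.011] target axes [-1.001  5.619 -0.011] turn 0.0
```

```bash
python3 -m pendant '[[[-0.18,1,0],0,1],[[-0.18,1,0],0,1],[[-0.18,1,0],0,1],[[-0.18,1,0],0,1],[[-0.18,0.9,0],0,1],[[-0.1,0.6,0],0,1],[[0,0,0],0,1],[[0,0,0],0,1]]';python3 d.py 516.8 293.7 91.3 11.06
```

```text
clock: 28.4
tcp_pos: [0.5175, 0.2896, 0.1297]
orientation: [-0.0, -0.096, 0.995, -0.0]
wrist_force: [0.1, -0.4, -1.8]
finger_gap: 0.0243
t 28.40 tcp [517.5 289.6 129.7] yaw 11.04 tilt [-2.e-04 -4.e-04 -1.e+00] F [ 0.1 -0.4 -1.8] M [ 0.02  0.04 -0.02] gap 24.3
now axes [-0.007  0.209  1.921] target axes [-0.007  0.208  1.921] turn -0.003
```

```bash
python3 -m pendant '[[[0,0.2,0.4],0,1],[[0,0,0.7],0,1],[[0,0,0.6],0,1],[[0,0,0.2],0,1],[[0,0,0],0,1],[[0,0,0],0,1]]';python3 d.py 516.8 293.7 91.3 11.06; python3 v.py u_side side 200 310 80 162;python3 - <<'E'
from h import *
from workcell import env
r=env.read_camera("side"); k=7
im=cv2.resize(r["color"],None,fx=k,fy=k,interpolation=2)
def d(p,b,col):
    h=cv2.convexHull(((proj(r,T(p,b))+.5)*k-.5).astype(np.float32)).round().astype(int); cv2.polylines(im,[h],True,col,1)
n=np.radians(11.06)
p=[.5168-.0015,.2937,n]
z=77
d(p,box(-60,60,-42,42,z,z+2.4),(0,255,255)); d(p,box(-22,22,-14,14,z+2.4,z+42.4),(0,255,255))
cv2.imwrite("pics/u2.png",im[80*k:160*k,200*k:310*k])
E
```

```text
clock: 29.15
tcp_pos: [0.5171, 0.294, 0.0922]
orientation: [0.0, -0.096, 0.995, 0.0]
wrist_force: [0.1, -1.2, -1.4]
finger_gap: 0.0243
t 29.15 tcp [517.1 294.   92.2] yaw 11.05 tilt [ 7.e-04  4.e-04 -1.e+00] F [ 0.1 -1.2 -1.4] M [ 0.   -0.01  0.05] gap 24.3
now axes [ 0.018 -0.013  0.046] target axes [ 0.018 -0.013  0.046] turn -0.001
```

View pics/u2.png

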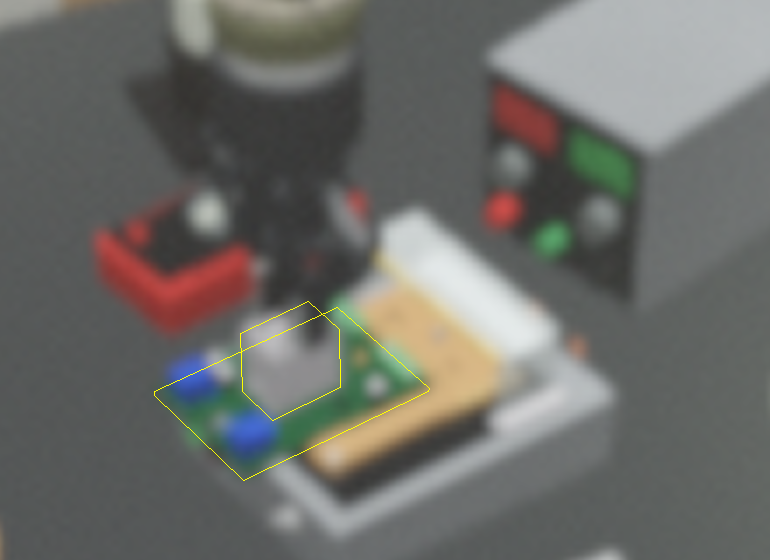

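```bash
python3 -m pendant '[[[-0.12,0.01,0.07],0,1],[[0,0,0],0,1],[[0,0,0],0,1]]';python3 d.py 519.3 294.3 90.8 11.07; python3 v.py w_side side 200 310 80 162
python3 - <<'E'
import cv2,numpy as np
a=cv2.imread("pics/g_side.png"); b=cv2.imread("pics/w_side.png")
cv2.imwrite("pics/w_ab.png",np.vstack([a[230:500,150:500],b[230:500,150:500]]))
f=lambda i:cv2.GaussianBlur(i,(0,0),4).astype(np.float32)
A,B=f(a),f(b)
def m(name,y0,y1,x0,x1):
    t=A[y0:y1,x0:x1]; S=25; w=B[y0-S:y1+S,x0-S:x1+S]; r=cv2.matchTemplate(w,t,cv2.TM_CCOEFF_NORMED); _,v,_,p=cv2.minMaxLoc(r); print(name,(p[0]-S)/7.27,(p[1]-S)/7.27,round(v,3))
m("relays",360,490,180,295); m("terminals+sink",310,430,340,440); m("sink",350,440,250,360); m("jig(ref)",380,540,450,640); m("whole",320,490,180,440)
E
```

```text
clock: 29.62
tcp_pos: [0.5191, 0.2946, 0.0904]
orientation: [0.0, -0.096, 0.995, 0.0]
wrist_force: [-0.6, 0.9, -2.8]
finger_gap: 0.0243
t 29.62 tcp [519.1 294.6  90.4] yaw 11.06 tilt [ 0.e+00  1.e-04 -1.e+00] F [-0.6  0.9 -2.8] M [-0.01  0.03 -0.01] gap 24.3
now axes [-0.007 -0.016 -0.019] target axes [-0.007 -0.016 -0.019] turn -0.002
relays 0.13755158184319122 -0.4126547455295736 0.971
terminals+sink 0.0 -0.27510316368638243 0.993
sink 0.13755158184319122 -0.27510316368638243 0.991
jig(ref) 0.0 0.0 1.0
whole 0.13755158184319122 -0.27510316368638243 0.981
```

View pics/w_ab.png

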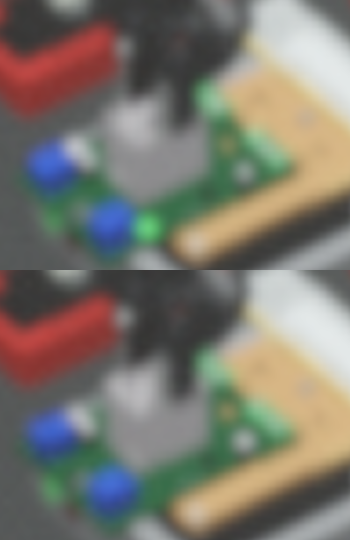

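```bash
python3 d.py 570.6 304.3 90.8 11.06; python3 -m pendant '[[[-0.2,-0.01,0],0,1],[[-0.4,0,-0.02],0,1],[[-0.4,0,0],0,1],[[-0.4,0,0],0,1],[[-0.4,0,0],0,1],[[-0.4,0,0],0,1],[[-0.3,0,0],0,1],[[0,0,0],0,1],[[0,0,0],0,1]]'; python3 d.py 570.6 304.3 90.8 11.06
```

```text
t 29.68 tcp [519.1 294.6  90.4] yaw 11.06 tilt [ 0.  0. -1.] F [-0.1  0.7 -2.7] M [-0.01  0.01 -0.04] gap 24.2
now axes [-2.621 -0.016 -0.019] target axes [-2.621 -0.016 -0.019] turn -0.001
clock: 30.8
tcp_pos: [0.5679, 0.3039, 0.0907]
orientation: [-0.0, -0.096, 0.995, -0.0]
wrist_force: [-0.2, 0.2, -2.3]
finger_gap: 0.024
t 30.80 tcp [567.9 303.9  90.7] yaw 11.06 tilt [-4.e-04 -0.e+00 -1.e+00] F [-0.2  0.2 -2.3] M [0.02 0.02 0.02] gap 24.0
now axes [-0.134 -0.007 -0.003] target axes [-0.134 -0.007 -0.003] turn 0.0
```

```bash
python3 -m pendant '[[[-0.14,0,0],0,1],[[0,0,0],0,1],[[0,0,0],0,1]]'; python3 d.py 570.7 304.3 80 11.06; python3 v.py x_side side 210 310 80 155
python3 - <<'E'
import cv2,numpy as np
a=cv2.imread("pics/f_side.png"); b=cv2.imread("pics/x_side.png")
f=lambda i:cv2.GaussianBlur(i,(0,0),4).astype(np.float32)
A,B=f(a),f(b)
def m(name,y0,y1,x0,x1):
    t=A[y0:y1,x0:x1]; S=25; w=B[y0-S:y1+S,x0-S:x1+S]; r=cv2.matchTemplate(w,t,cv2.TM_CCOEFF_NORMED); _,v,_,p=cv2.minMaxLoc(r); print(name,(p[0]-S)/8,(p[1]-S)/8,round(v,3))
m("relays",360,480,205,325); m("sink",330,430,290,405); m("whole",310,480,205,440)
E
```

```text
clock: 31.18
tcp_pos: [0.5709, 0.3045, 0.0909]
orientation: [0.0, -0.096, 0.995, 0.0]
wrist_force: [0.1, 1.1, -1.8]
finger_gap: 0.0243
t 31.18 tcp [570.9 304.5  90.9] yaw 11.06 tilt [ 0.e+00  1.e-04 -1.e+00] F [ 0.1  1.1 -1.8] M [ 0.01  0.03 -0.02] gap 24.3
now axes [ 0.01  -0.009  0.543] target axes [ 0.01  -0.009  0.543] turn 0.0
relays 0.125 -0.25 0.987
sink 0.0 -0.25 0.991
whole 0.125 -0.25 0.984
```

Same pose as the passed board within about 1 mm. Lower gently.

```bash
python3 -m pendant '[[[0,-0.005,0.1],0,1],[[0,0,0.1],0,1],[[0,0,0],0,1]]'; python3 d.py; python3 -m pendant '[[[0,0,0.05],0,1],[[0,0,0.05],0,1],[[0,0,0],0,1]]'; python3 d.py
```

```text
clock: 31.6
tcp_pos: [0.5707, 0.3043, 0.0864]
orientation: [-0.0, -0.096, 0.995, -0.0]
wrist_force: [0.6, 0.0, -2.5]
finger_gap: 0.0242
t 31.60 tcp [570.7 304.3  86.4] yaw 11.06 tilt [-6.e-04 -2.e-04 -1.e+00] F [ 0.6  0.  -2.5] M [-0.02  0.03 -0.08] gap 24.2
clock: 31.98
tcp_pos: [0.5709, 0.3044, 0.0847]
orientation: [-0.0, -0.096, 0.995, 0.0]
wrist_force: [-0.5, 0.0, -2.8]
finger_gap: 0.0239
t 31.98 tcp [570.9 304.4  84.7] yaw 11.06 tilt [-1.e-04 -0.e+00 -1.e+00] F [-0.5  0.  -2.8] M [-0.02 -0.01 -0.01] gap 23.9
```

```bash
python3 -m pendant '[[[0,0,0.05],0,1],[[0,0,0.05],0,1],[[0,0,0],0,1]]'; python3 d.py; python3 -m pendant '[[[0,0,0.05],0,1],[[0,0,0.05],0,1],[[0,0,0],0,1]]'; python3 d.py
```

```text
clock: 32.35
tcp_pos: [0.5708, 0.3044, 0.0826]
orientation: [-0.0, -0.096, 0.995, 0.0]
wrist_force: [-1.0, -0.8, -2.1]
finger_gap: 0.0238
t 32.35 tcp [570.8 304.4  82.6] yaw 11.06 tilt [-4.e-04 -0.e+00 -1.e+00] F [-1.  -0.8 -2.1] M [-0.07  0.14 -0.04] gap 23.8
clock: 32.72
tcp_pos: [0.5708, 0.3044, 0.0807]
orientation: [-0.0, -0.096, 0.995, -0.0]
wrist_force: [-1.1, 0.2, -1.6]
finger_gap: 0.0243
t 32.73 tcp [570.8 304.4  80.7] yaw 11.06 tilt [-3.e-04 -0.e+00 -1.e+00] F [-1.1  0.2 -1.6] M [ 0.    0.26 -0.02] gap 24.3
```

```bash
python3 -m pendant '[[[0,0,0.05],0,1],[[0,0,0.05],0,1],[[0,0,0],0,1]]' 90; python3 d.py; python3 -m pendant '[[[0,0,0.07],0,1],[[0,0,0.07],0,1],[[0,0,0],0,1]]'; python3 d.py
```

```text
clock: 33.1
tcp_pos: [0.5708, 0.3044, 0.0792]
orientation: [-0.0, -0.096, 0.995, 0.0]
wrist_force: [-3.2, -1.1, 1.9]
finger_gap: 0.0236
t 33.10 tcp [570.8 304.4  79.2] yaw 11.06 tilt [-0.  0. -1.] F [-3.2 -1.1  1.9] M [-0.26  0.75  0.03] gap 23.6
clock: 33.48
tcp_pos: [0.5708, 0.3044, 0.0764]
orientation: [0.0, -0.096, 0.995, 0.0]
wrist_force: [-3.7, -0.9, 5.6]
finger_gap: 0.0237
t 33.48 tcp [570.8 304.4  76.4] yaw 11.06 tilt [ 1.e-04  1.e-04 -1.e+00] F [-3.7 -0.9  5.6] M [-0.23  1.01 -0.02] gap 23.7
```

```bash
python3 -m pendant '[[[0.03,0,0.07],0,1],[[0,0,0.07],0,1],[[0,0,0],0,1]]' 90; python3 d.py; python3 -m pendant '[[[0.01,0,0.05],0,1],[[0,0,0.05],0,1],[[0,0,0],0,1]]'; python3 d.py
```

```text
clock: 33.85
tcp_pos: [0.5708, 0.3044, 0.0745]
orientation: [0.001, -0.096, 0.995, 0.0]
wrist_force: [-4.2, -1.6, 8.5]
finger_gap: 0.0234
t 33.85 tcp [570.8 304.4  74.5] yaw 11.06 tilt [ 1.6e-03  5.0e-04 -1.0e+00] F [-4.2 -1.6  8.5] M [-0.37  0.99 -0.02] gap 23.4
clock: 34.22
tcp_pos: [0.5709, 0.3045, 0.0743]
orientation: [0.002, -0.096, 0.995, 0.0]
wrist_force: [-7.0, -3.3, 17.8]
finger_gap: 0.0237
t 34.23 tcp [570.9 304.5  74.3] yaw 11.06 tilt [ 3.2e-03  9.0e-04 -1.0e+00] F [-7.  -3.3 17.8] M [-0.7   1.55 -0.01] gap 23.7
```

```bash
python3 -m pendant '[[[0,0,0],0,1],[[0,0,0],0,1],[[0,0,0],0,1],[[0,0,0],0,1]]'; python3 d.py;  python3 v.py y_side side 210 310 80 155; python3 v.py y_full side 0 512 0 384; python3 v.py y_top top 110 430 100 300
```

```text
clock: 34.72
tcp_pos: [0.5709, 0.3044, 0.0743]
orientation: [0.002, -0.096, 0.995, 0.0]
wrist_force: [-7.2, -3.1, 17.6]
finger_gap: 0.0237
t 34.73 tcp [570.9 304.4  74.3] yaw 11.06 tilt [ 3.1e-03  9.0e-04 -1.0e+00] F [-7.2 -3.1 17.6] M [-0.65  1.58 -0.01] gap 23.7
```

View pics/y_side.png

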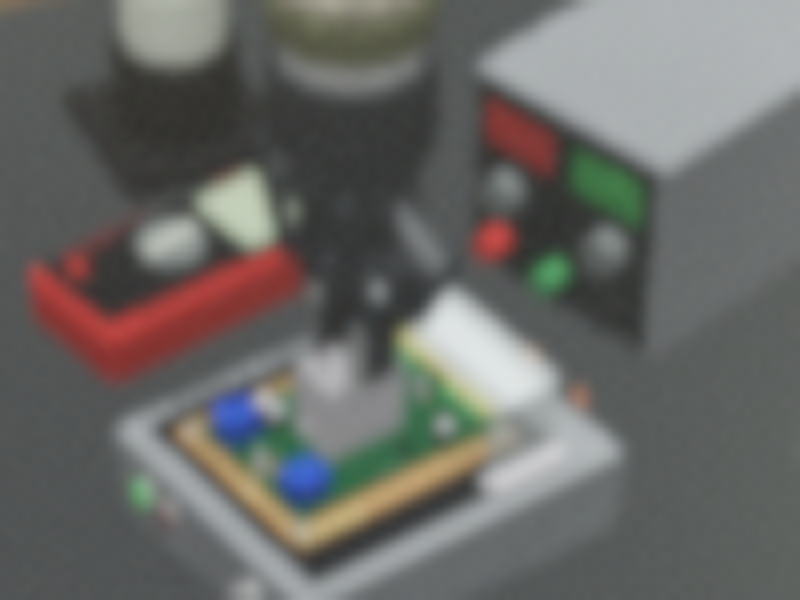

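View pics/y_full.png

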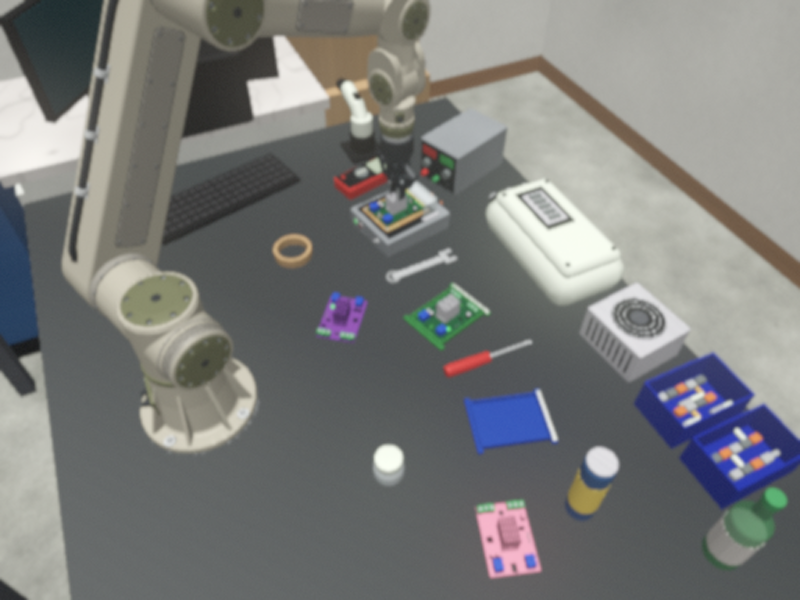

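View pics/y_top.png

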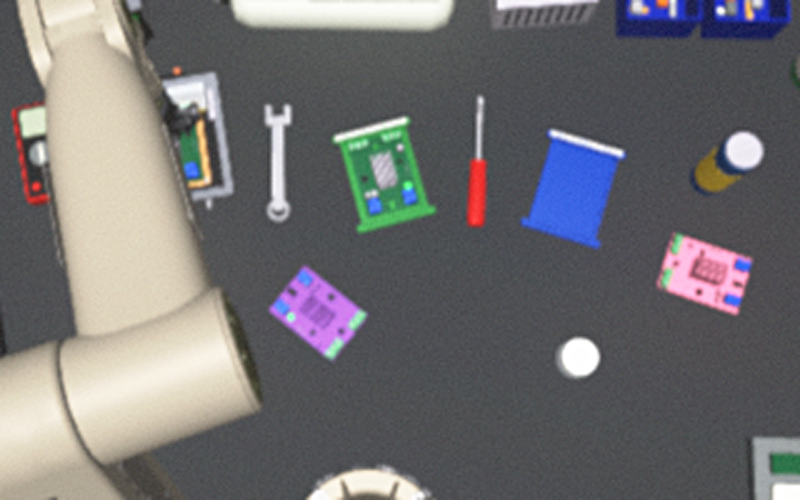

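```bash
python3 -c "
from workcell import env
print(env.hand_in())"; python3 d.py
```

```text
the job is handed in; nothing more can be done
None
the job is handed in; nothing more can be done
```

Both boards are where you asked, and I handed the job in at about 35 s of the 61 s allowed.

**Passed board:** I lifted it off its pins, drew it out level from under the guard and laid it in the green tray, terminals at the striped end. The last pictures show it inside the pocket and flat. It met the tray floor about 1.5 mm higher than I had worked out, and briefly took about 13 N before I eased off and let go. I put that down to a small shift in the grip.

**Next board:** I took it from the blue tray and compared it with pictures of the passed board at the same arm poses; it matched to about 1 mm. It went over both pins without catching and moved the sprung plate down about 6 mm to its stop. There the force rose sharply with almost no further movement.

**Last check before hand-in:**
- The arm was still gripping and pressing down, with the wrist force steady at 17.6 N upward.
- There was also about 7 N of sideways force. It grew as I pressed; shifting about 0.8 mm did not clear it, so I left it.

**Bystanders and look-alikes:** the spanner, screwdriver and the other bench items look unmoved in the pictures, as do the purple and pink boards.

**One disagreement:** in the pictures the fingertips looked higher and a few millimetres farther forward than the given tool frame implies. The offset looked much the same in both grasps, so it did not upset the fit.

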